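# Pack the bangle stall's stock case

## Task

Pack up the stall: first lift the stock case's counterweighted lid past its balance point so that it rests open by itself, then put every bangle cuff on the table into the blue-lined wide bay and every hand stamp into the orange-lined narrow bay. When all are in, shut the lid fully, then swing the red clamp right over and down onto it. Leave the bead dish, the round tin and the small green pot where they are.

Things in the scene. Friction and masses are not known exactly. Their poses are not given: they have to be found in the camera images.
- chest: Wooden stock case fixed to the table, 265 (its x) x 200 (its y) x 62 mm without lid; origin: centre of its underside. Walls 5 mm; inner floor at 12 mm, 50 mm below the shut lid. Two bays, blue-lined and orange-lined, lie side by side along x, with a 5 mm divider 40 mm high; a solid deck fills y +60 to +100 mm. The lid's hinge is along the +y side, its bar and the clamp are on the -y side.
- cuff_bay (a point): Centre of the floor of the blue-lined wide bay for the cuffs: 180 mm along the case's x by 155 mm along its y. In the case's frame it spans x -127.5 to 52.5 and y -95 to 60 mm. Axes as the case's.
- stamp_bay (a point): Centre of the floor of the orange-lined narrow bay for the stamps: 70 mm along the case's x by 155 mm along its y. In the case's frame it spans x 57.5 to 127.5 and y -95 to 60 mm. Axes as the case's.
- lid (a joint): Lid angle, rad: 0 shut, 1.7 fully open at its stop, just beyond upright. Green panel 265 x 200 x 8 mm (top 70 mm above the table when shut), with a steel counterweight rod on two arms behind the hinge. It balances at about 0.85: let go below that it falls shut, beyond that it swings on to 1.7 by itself and stays. Lifting takes about 1 N at the bar; damped.
- lid_bar (a point): Centre of the lid's brass grab bar: round, 16 mm thick, 30 mm long, parallel to the case's x and the hinge, on a flat 10 mm wide stem, 35 mm out from the lid's free edge, at case x +40 mm. Pinched on its two flat ends it can turn in the fingers as the lid swings. 66 mm above the table when shut, about 300 mm when open.
- lid_hinge (a point): Point on the lid's hinge axis level with the grab bar: case x +40, y +100, z 66 mm. The bar swings round it, 235 mm away, about the case's x axis: from the -y side (shut) up and over towards +y.
- clamp (a joint): Clamp angle in rad: 0 flipped fully outwards (level, pointing to the case's -y), 3.14 swung up and right over, down on the lid (pointing to the case's +y): clamped. Starts between 0 and 0.5. Friction holds it wherever it is left; turning takes about 1 N at its grip.
- clamp_grip (a point): Centre of the black grip at the end of the red clamp lever: a round bar 18 mm thick, 26 mm long, parallel to the case's x. Pinched on its two flat ends it turns in the fingers. Seen from the pivot at angle 0 it is 80 mm towards the case's -y and 22 mm down; 55 mm above the table then, 99 mm at 3.14.
- clamp_pivot (a point): Point on the clamp's pivot axis (parallel to the case's x) level with the middle of the grip: case x -70, y -110, z 77 mm, just outside the -y wall.
- cuff1: A dark wood bangle cuff lying flat: ring of 66 mm outer and 50 mm inner diameter (wall 8 mm), 24 mm high, about 45 g; origin at the centre of its underside, z along its axis. May be absent.
- cuff2: A red bangle cuff lying flat: ring of 66 mm outer and 50 mm inner diameter (wall 8 mm), 24 mm high, about 45 g; origin at the centre of its underside, z along its axis. May be absent.
- cuff3: A brass-coloured bangle cuff lying flat: ring of 66 mm outer and 50 mm inner diameter (wall 8 mm), 24 mm high, about 45 g; origin at the centre of its underside, z along its axis. May be absent.
- stamp1: Hand stamp with a pale wood handle, standing: dark round base of 36 mm diameter, 14 mm high, and a round handle of 16 mm diameter above it up to 46 mm; about 40 g; origin at the centre of the base's underside, z along the handle. May be absent.
- stamp2: Hand stamp with a blue handle, standing: dark round base of 36 mm diameter, 14 mm high, and a round handle of 16 mm diameter above it up to 46 mm; about 40 g; origin at the centre of the base's underside, z along the handle. May be absent.
- stamp3: Hand stamp with a yellow handle, standing: dark round base of 36 mm diameter, 14 mm high, and a round handle of 16 mm diameter above it up to 46 mm; about 40 g; origin at the centre of the base's underside, z along the handle. May be absent.
- bead_dish: Blue dish of beads, 92 mm across, 30 mm high; origin at the centre of its underside. Not to be moved.
- round_tin: Closed round metal tin, 60 mm across, 28 mm high; origin at the centre of its underside. Not to be moved.
- bead_pot: Small green pot, 34 mm across, 18 mm high; origin at the centre of its underside. Not to be moved.
There are look-alikes about, which are no part of the job. What is shaped like the stamp1 but turquoise is not meant.

How it is judged:
By the outcome, as a careful person would: the job done as asked, in the order asked, and still so for the second after the job is handed in, with the robot touching nothing.
Of cuff1, cuff2, cuff3, stamp1, stamp2, stamp3 only 4 to 6 are there at a start; the rules pass over those that are not, and their reading is None.
At some moment in a run one of cuff1, cuff2, cuff3 may be knocked a few centimetres aside while the robot is not near it.
Once in a run the grip may slacken for a moment while it holds something.
It also fails if it takes over 208 s, if anything falls off the work surface, if the arm or the gripper's body presses on something with over 40 N, if the wrist force passes 120 N, or if a joint passes its speed limit or range.

## Robot

A 6-joint arm with a two-finger parallel gripper is mounted at the origin on the work surface. World frame = base frame: x ahead of the robot, y to its left, z up, the work surface at z = 0. Lengths are in m, angles in rad, forces in N, time in s.
With the tool pointing down it reaches from about 0.325 to 0.85 m from the base axis. Payload 4.4 kg.
Tool frame: the origin (TCP) lies between the finger pads; the fingertips stand 17 mm ahead of it and the grasp point (between the pads) lies 2 mm behind it; z points along the fingers, x is the direction in which the jaws open and shut, and the axes are right-handed (so a half turn about z gives the same grasp; the last joint's range is limited). The gripper opens to 94 mm and grips with 3 to 60 N. Pads are 16 mm wide; open, the fingers measure 119 mm over their backs; the gripper's body (75 mm by 177 mm) begins 78 mm behind the grasp point.
Start: joints at [-1.31, 0.207, 1.542, -0, 1.393, -0.15], TCP at [0.23, -0.527, 0.222] pointing down, gripper open.
Joint ranges: [-2.73, 2.73], [-0.86, 2.22], [0.23, 2.46], [-1.11, 4.25], [0.08, 2.63], [-2.82, 2.82]. Speed limits (rad/s): [2.79, 2.79, 3.14, 3.14, 3.14, 3.14].

## Interface

Orientations are given as a rotation vector (axis times angle).
In Python, from plant import * gives the robot as it stands.
- The arm moves only by the tool arm_command, never from a script. Its argument "targets" is a list of rows, each a list of 3 entries, a list of its own where there are three numbers: the closure, from 0 (fully open) to 1 (shut), then the shift along the tool's x, y, z in m, then the turn about the tool's z in degrees. In form: [[jaw, [tx, ty, tz], roll], ...]. A call has 1 to 12 rows; each row is the pose to reach, as a shift and turn from the pose commanded when the call began, along the tool's axes at that moment; what a row does not reach only later rows make up. A row lasts 1/12 s, in which the tool goes at most 41.7 mm and 7.16 degrees, less where a joint would pass 70% of its speed; a pose out of reach is approached as far as the arm can. A call with a gripper value outside its range is refused whole. The fingers move at their own pace and stop on an object; the grip force is fixed at half the most. Time passes only in rows, so rows that repeat a pose let the fingers close. It gives the time, the measured TCP pose, the force and the opening at its end, in the units of the state.
- observe(): the state, without advancing time (a new reading comes with each control period).
- capture(name): name is "side" or "top" or "wrist"; returns a dict with "img" (480x640x3 uint8, blue, green, red), "z_map" (480x640 float32, m along the optical axis (not along the pixel's ray), 0 where there is no reading), "fx", "fy", "cx", "cy" (pixels), "R" (3x3) and "t" (3): a world point X has camera coordinates R X + t. Camera axes: x right, y down, z forward; pixel columns grow to the right and rows downward; lengths in m; the calibration is good to about 2 mm. A picture is of the moment at which its call begins.
- job_done(): hands the job in, once; it reports no verdict.
The state is a dict: "time_s": time; "joint_positions": joint angles; "qvel": joint speeds; "joint_torque": joint torques, N m; "position": TCP position; "tcp_rot": TCP orientation; "ft_force": force on the tool from outside, world axes, zero at the start; "wrist_torque": the same for the moment, N m; "width": finger opening in m.
Only numpy, scipy, OpenCV 4.12 (cv2) and the standard library are available. Lean on these libraries where they do the work, as an engineer would, in place of code of your own. Each camera call takes 0.05 s, during which the arm holds its last target.

## Working session

There is one attempt and no reset: what is moved stays moved. The work goes in short steps, Python scripts to look and compute and a tool call to move; the robot and the scene stay as the last step left them, time stands still between calls to the robot, and variables do not carry over. Pictures are saved under pics/ and viewed, and the job is handed in when it is done.

Besides the shell and the picture viewer there is one more tool, called after "Request:" as name([rows], argument=value, ...), one row to a line, values as JSON. arm_command: Moves the arm, as the interface text tells. Its arguments: {"type":"object","properties":{"targets":{"type":"array"}},"required":["targets"]}

```bash
ls; mkdir -p pics
python3 - <<'E'
from plant import *
import cv2
print(observe())
for n in ["side","top","wrist"]:
    c=capture(n); cv2.imwrite(f"pics/{n}0.png",c["img"]); print(n,c["fx"],c["fy"],c["cx"],c["cy"],c["R"],c["t"], (c["z_map"]>0).mean())
E
```

```text
pics
{'time_s': 0.0, 'joint_positions': array([-1.31049407e+00,  2.07375159e-01,  1.54291921e+00,  6.02777423e-06,
        1.39349000e+00, -1.50516612e-01]), 'qvel': array([ 0.00052462, -0.00085653,  0.00032143, -0.00023887,  0.00038657,
        0.00012642]), 'joint_torque': array([ 2.09223130e-03, -3.70872188e+01, -2.81417102e+01,  6.98754005e-02,
        3.60415829e-02, -1.65047995e-04]), 'position': array([ 0.2294192 , -0.52642988,  0.2213327 ]), 'tcp_rot': array([-2.62661558e+00,  1.72083534e+00,  2.55686314e-03]), 'ft_force': array([-0.47601957,  0.37362515,  0.15740071]), 'wrist_torque': array([ 0.0583419 ,  0.07751409, -0.01701695]), 'width': 0.09418701415337122}
side 446.49484463696336 446.49484463696336 320.8081707476197 241.14820396071335 [[ 0.99135231 -0.13080984 -0.01045897]
 [-0.08077217 -0.54543495 -0.8342521 ]
 [ 0.10342369  0.82788254 -0.55128399]] [-0.57537658  0.11089047  0.91869116] 0.9958333333333333
top 436.5024259055132 436.5024259055132 314.9023513352574 238.85761502016783 [[-0.02002356 -0.99977944 -0.00633475]
 [-0.99728371  0.02042197 -0.07076825]
 [ 0.07088201  0.00490051 -0.99747267]] [-0.0331941   0.58391646  0.8361977 ] 0.9959537760416667
wrist 389.44961926554964 389.44961926554964 322.88283859906574 242.34179888018613 [[ 0.39872085 -0.91707029 -0.00193949]
 [-0.89225104 -0.388417    0.23026141]
 [-0.21191923 -0.09007952 -0.97312688]] [-0.57485575 -0.02347913  0.38974827] 0.99603515625
```

View pics/top0.png

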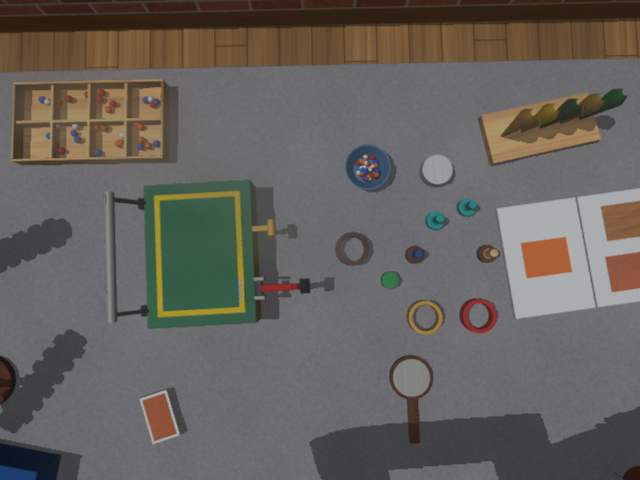

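View pics/side0.png

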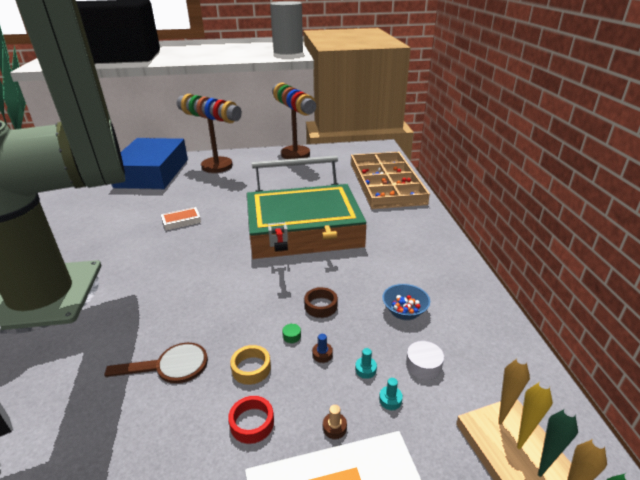

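View pics/wrist0.png

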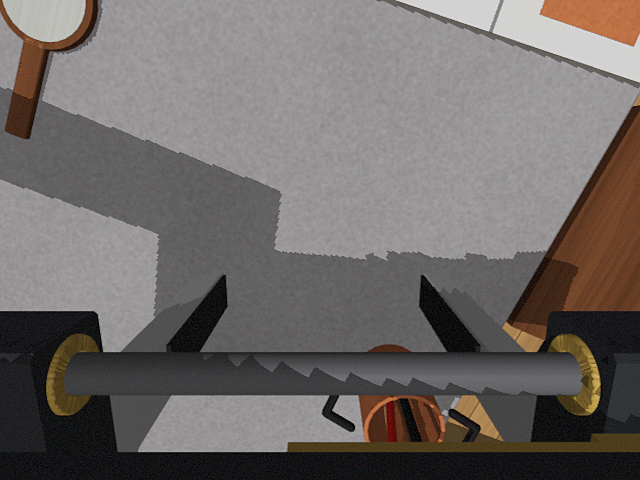

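The top view shows three cuffs: dark (352,249), brass (425,317) and red (479,316). There are two stamps, blue (416,255) and pale (488,254). The turquoise look-alikes at (436,220) and (468,208) aren't meant, and I see no yellow stamp. The lid bar is at (271,228) and the clamp grip at (305,286). Next I'll measure.

```bash
cat > h.py <<'E'
from plant import *
import numpy as np, cv2
from scipy.spatial.transform import Rotation as Ro
def ray(c,u,v):
    d=np.array([(u-c["cx"])/c["fx"],(v-c["cy"])/c["fy"],1.]); return -c["R"].T@c["t"], c["R"].T@d
def onplane(c,u,v,z):
    o,d=ray(c,u,v); return o+d*(z-o[2])/d[2]
def tri(c1,p1,c2,p2):
    o1,d1=ray(c1,*p1); o2,d2=ray(c2,*p2); d1=d1/np.linalg.norm(d1); d2=d2/np.linalg.norm(d2)
    A=np.stack([d1,-d2],1); s=np.linalg.lstsq(A,o2-o1,rcond=None)[0]
    a=o1+s[0]*d1; b=o2+s[1]*d2; return (a+b)/2, np.linalg.norm(a-b)
def cloud(c):
    v,u=np.mgrid[0:480,0:640]; z=c["z_map"]
    P=np.stack([(u-c["cx"])/c["fx"]*z,(v-c["cy"])/c["fy"]*z,z],-1)
    W=(P-c["t"])@c["R"]; W[z<=0]=np.nan; return W
def proj(c,X):
    p=c["R"]@np.asarray(X)+c["t"]; return np.array([c["fx"]*p[0]/p[2]+c["cx"],c["fy"]*p[1]/p[2]+c["cy"]])
def go(xyz=None,yaw=None):
    "tool shift (mm) and roll(deg) from measured pose; yaw = world direction (deg) of jaw axis mod 180"
    s=observe(); R=Ro.from_rotvec(s["tcp_rot"]).as_matrix(); p=s["position"]
    cy=np.degrees(np.arctan2(R[1,0],R[0,0]))
    out=f"t={s['time_s']:.1f} p={np.round(p*1000,1)} jaw={cy:.1f} w={s['width']*1000:.1f} F={np.round(s['ft_force'],1)} q6={s['joint_positions'][5]:.2f}"
    if xyz is not None: out+=f" shift mm={np.round(R.T@(np.array(xyz)-p)*1000,1)}"
    if yaw is not None:
        d=(yaw-cy+90)%180-90; out+=f" roll={-d:.1f}"
    print(out)
E
python3 - <<'E'
from h import *
T=capture("top"); S=capture("side")
W=cloud(T);WS=cloud(S)
for n,(u,v) in dict(dark=(352,249),brass=(425,317),red=(479,316),blue=(416,255),pale=(488,254),bar=(271,228),grip=(305,286)).items():
    w=W[v-25:v+25,u-25:u+25]; z=w[...,2]
    print(n,np.round(W[v,u],4),"maxz",np.nanmax(z).round(4))
hsv=cv2.cvtColor(T["img"],cv2.COLOR_BGR2HSV)
# lid by height
m=((W[...,2]>.062)&(W[...,2]<.08)&(W[...,1]>0.05)).astype(np.uint8)
m[:, :130]=0
m=cv2.morphologyEx(m,cv2.MORPH_OPEN,np.ones((9,9)))
cs,_=cv2.findContours(m,0,2); c=max(cs,key=cv2.contourArea); r=cv2.minAreaRect(c); print(r)
b=cv2.boxPoints(r); 
for p in b: print(p,onplane(T,*p,.07).round(4))
# tops of cuffs
for n,(u,v) in dict(dark=(352,249),brass=(425,317),red=(479,316)).items():
    m=np.zeros((480,640),np.uint8); s=np.s_[v-28:v+28,u-28:u+28]; m[s]=(np.abs(W[s][...,2]-.024)<.008)
    if n=="brass" or n=="red" or n=="dark":
        cs,_=cv2.findContours(m,0,2); c=max(cs,key=cv2.contourArea); (x,y),rr=cv2.minEnclosingCircle(c)
        w=W[m>0]; print(n,x,y,rr*2,onplane(T,x,y,.024).round(4),np.nanmean(w,0).round(4),np.nanpercentile(w[:,2],90))
E
```

```text
dark [ 5.627e-01 -1.189e-01  4.000e-04] maxz 0.0287
brass [ 4.249e-01 -2.599e-01  3.000e-04] maxz 0.0275
red [ 0.4249 -0.3665  0.0008] maxz 0.0281
blue [ 0.5468 -0.2369  0.0429] maxz 0.0504
pale [ 0.5461 -0.3756  0.0382] maxz 0.0488
bar [0.6011 0.0353 0.0741] maxz 0.0776
grip [ 0.4942 -0.0261  0.0962] maxz 0.1112
((198.50555419921875, 253.2103729248047), (144.60781860351562, 110.22499084472656), 88.49256896972656)
[141.51007 182.38132] [0.6922 0.277  0.07  ]
[251.6969  179.48166] [0.6933 0.0706 0.07  ]
[255.50104 324.03943] [0.426  0.0663 0.07  ]
[145.31421 326.9391 ] [0.4246 0.2679 0.07  ]
dark 351.5125732421875 248.00942993164062 33.56936264038086 [ 0.5635 -0.1161  0.024 ] [ 0.5639 -0.1167  0.0237] 0.025894237683389675
brass 424.548828125 316.7260437011719 35.10211181640625 [ 0.4281 -0.2533  0.024 ] [ 0.4278 -0.2533  0.0235] 0.025842993303229336
red 478.27178955078125 315.3796691894531 35.294456481933594 [ 0.4287 -0.3567  0.024 ] [ 0.4285 -0.3575  0.0231] 0.025516213938912236
```

Run:
```python
import cv2
t=cv2.imread("pics/top0.png");s=cv2.imread("pics/side0.png")
cv2.imwrite("pics/c1.png",cv2.resize(t[170:345,130:330],None,fx=3.4,fy=3.4)[:600,:800])
cv2.imwrite("pics/c2.png",cv2.resize(s[270:450,215:415],None,fx=3.3,fy=3.3)[:600,:800])
```

```text
(no output)
```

View pics/c1.png

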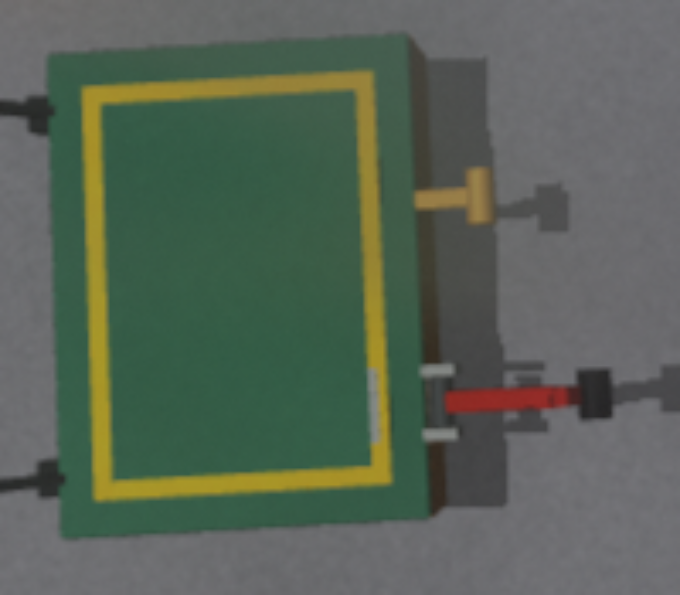

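View pics/c2.png

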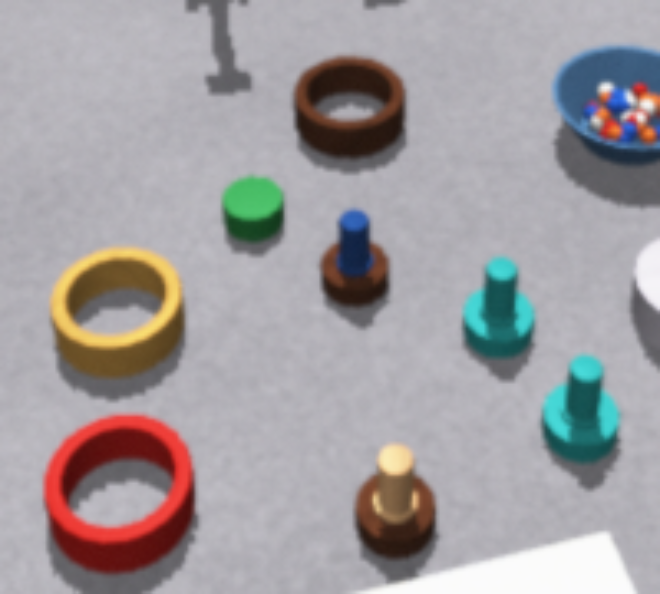

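```bash
cat > m.py <<'E'
from h import *
T=capture("top"); S=capture("side")
def blob(c,lo,hi,box):
    h=cv2.cvtColor(c["img"],cv2.COLOR_BGR2HSV); m=cv2.inRange(h,lo,hi); x0,y0,x1,y1=box
    k=np.zeros_like(m); k[y0:y1,x0:x1]=m[y0:y1,x0:x1]; return k
def cen(m):
    n,l,s,ce=cv2.connectedComponentsWithStats(m); i=1+np.argmax(s[1:,4]); return ce[i],s[i]
E
python3 - <<'E'
from m import *
gm=blob(T,(50,80,40),(90,255,255),(135,170,262,335))|blob(T,(20,120,80),(35,255,255),(135,170,260,335))
n,l,s,ce=cv2.connectedComponentsWithStats(cv2.morphologyEx(gm,cv2.MORPH_OPEN,np.ones((7,7))).astype(np.uint8))
c,_=cv2.findContours((gm),0,2); c=max(c,key=cv2.contourArea); r=cv2.minAreaRect(cv2.convexHull(c)); print(r)
ap=cv2.approxPolyDP(cv2.convexHull(c),6,True)[:,0]; 
P=[onplane(T,*p,.07) for p in ap]; print(ap.tolist()); print(np.round(P,4)); print("centre",np.mean(P,0).round(4), [round(np.linalg.norm(P[i]-P[i-1]),4) for i in range(len(P))])
ym=blob(T,(20,120,80),(35,255,255),(135,170,250,335)); c,_=cv2.findContours(ym,0,2);c=max(c,key=cv2.contourArea); r=cv2.minAreaRect(c); P=[onplane(T,*p,.07) for p in cv2.boxPoints(r)]; print("yellow",r,np.round(P,4),np.mean(P,0).round(4))
# bar
for n,lo,hi,bt,bs in [("bar",(12,100,60),(28,255,255),(263,215,280,240),(320,220,340,240)),
  ("grip",(0,0,0),(180,255,50),(295,275,315,297),(262,225,295,255))]:
    a,sa=cen(blob(T,lo,hi,bt)); b,sb=cen(blob(S,lo,hi,bs)); print(n,a,sa,b,sb,tri(T,a,S,b))
cv2.imwrite("pics/c3.png",cv2.resize(S["img"][180:270,230:380],None,fx=5,fy=5))
E
```

```text
((199.49386596679688, 255.28053283691406), (141.22486877441406, 108.29388427734375), 88.39399719238281)
[[145, 187], [239, 192], [255, 321], [148, 327]]
[[0.6833 0.2704 0.07  ]
 [0.6701 0.0946 0.07  ]
 [0.4315 0.0672 0.07  ]
 [0.4244 0.263  0.07  ]]
centre [0.5523 0.1738 0.07  ] [np.float64(0.259), np.float64(0.1763), np.float64(0.2402), np.float64(0.1959)]
yellow ((198.23110961914062, 253.6097869873047), (122.29241180419922, 88.29991912841797), 87.22978973388672) [[0.6686 0.2587 0.07  ]
 [0.6731 0.0938 0.07  ]
 [0.4471 0.0848 0.07  ]
 [0.4425 0.2464 0.07  ]] [0.5578 0.1709 0.07  ]
bar [269.27205882 227.30882353] [263 219  12  17 136] [329.46428571 233.05952381] [320 225  20  15 252] (array([0.60405448, 0.03879143, 0.07008114]), np.float64(0.002510158093747045))
grip [304.78991597 285.71428571] [300 279  10  14 119] [280.84761905 246.31428571] [274 242  14   9 105] (array([ 0.49559638, -0.02559233,  0.08915513]), np.float64(0.0022659474616067952))
```

View pics/c3.png

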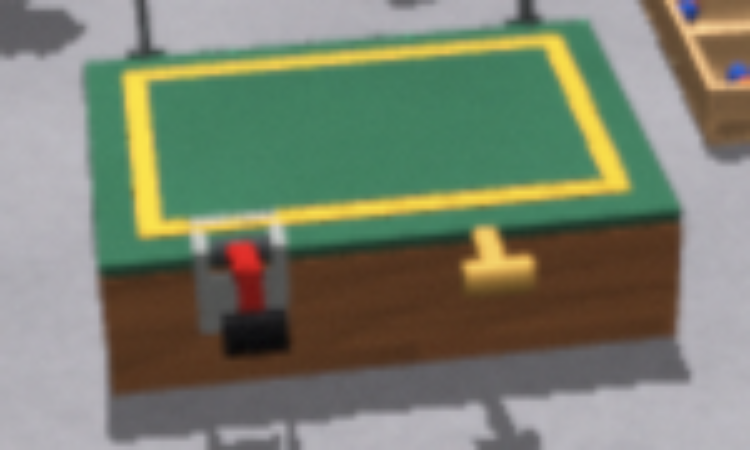

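```bash
cat > chest.py <<'E'
import numpy as np
yaw=np.radians(2.3); C=np.array([.5575,.169])
E
python3 - <<'E'
from h import *
T=capture("top");S=capture("side")
cr=np.array([[48,55],[408,37],[430,516],[62,538]])/3.4+[130,170]
P=np.array([onplane(T,*p,.07) for p in cr]); print("top lid",P.round(4),P.mean(0).round(4))
sc=np.array([[85,65],[587,22],[680,212],[105,268]])/5+[230,180]  # far-left, far-right, near-right, near-left
Q=np.array([onplane(S,*p,.07) for p in sc]); print("side lid",Q.round(4),Q.mean(0).round(4))
for A in (P,Q): print([round(np.linalg.norm(A[i]-A[i-1]),4) for i in range(4)])
d=lambda a:np.degrees(np.arctan2(a[1],a[0])).round(2)
print(d(P[0]-P[3]),d(P[1]-P[2]),d(P[0]-P[1])-90,d(P[3]-P[2])-90)
print(d(Q[1]-Q[0]),d(Q[2]-Q[3]),d(Q[0]-Q[3])-90,d(Q[1]-Q[2])-90)
for a,b in zip([P[0],P[1],P[2],P[3]],[Q[1],Q[2],Q[3],Q[0]]): pass
for n,a,b in zip("FR NR NL FL".split(),cr,[sc[1],sc[2],sc[3],sc[0]]): print(n,tri(T,a,S,b))
yaw=np.radians(2); ex=np.array([np.cos(yaw),np.sin(yaw)]);ey=np.array([-ex[1],ex[0]])
for C in [P.mean(0)[:2],Q.mean(0)[:2]]:
  print("bar pred",C+.04*ex-.135*ey,"pivot",C-.07*ex-.11*ey)
E
```

```text
top lid [[0.6849 0.2721 0.07  ]
 [0.6907 0.0738 0.07  ]
 [0.43   0.0645 0.07  ]
 [0.4222 0.2625 0.07  ]] [0.5569 0.1682 0.07  ]
side lid [[0.4255 0.2582 0.07  ]
 [0.6869 0.2678 0.07  ]
 [0.6938 0.0713 0.07  ]
 [0.4353 0.062  0.07  ]] [0.5604 0.1648 0.07  ]
[np.float64(0.2629), np.float64(0.1983), np.float64(0.2608), np.float64(0.1982)]
[np.float64(0.1964), np.float64(0.2616), np.float64(0.1966), np.float64(0.2586)]
2.09 2.06 1.6700000000000017 2.280000000000001
2.11 2.06 2.8700000000000045 1.9899999999999949
FR (array([0.68671345, 0.27311516, 0.0672241 ]), np.float64(0.0024904925972222447))
NR (array([0.69273705, 0.07394143, 0.06821009]), np.float64(0.0033121460363465644))
NL (array([0.43254997, 0.06457417, 0.06874742]), np.float64(0.005279998258878473))
FL (array([0.42353147, 0.26333344, 0.06761631]), np.float64(0.003315187279063952))
bar pred [0.60163009 0.03470026] pivot [0.49082461 0.05584608]
bar pred [0.60505614 0.03132281] pivot [0.49425066 0.05246863]
```

Run:
```python
from h import *
go([.603,.033,.2],2.1)
```

```text
t=0.5 p=[ 229.6 -527.1  222.3] jaw=-66.5 w=93.9 F=[-0.2 -0.7  0.4] q6=-0.15 shift mm=[-364.4 -566.    22.4] roll=-68.6
```

Request:
arm_command([
  [0,[-0.364,-0.566,0.0],-68.6],
  [0,[-0.364,-0.566,0.0],-68.6],
  [0,[-0.364,-0.566,0.0],-68.6],
  [0,[-0.364,-0.566,0.0],-68.6],
  [0,[-0.364,-0.566,0.0],-68.6],
  [0,[-0.364,-0.566,0.0],-68.6],
  [0,[-0.364,-0.566,0.0],-68.6],
  [0,[-0.364,-0.566,0.0],-68.6],
  [0,[-0.364,-0.566,0.0],-68.6],
  [0,[-0.364,-0.566,0.0],-68.6],
  [0,[-0.364,-0.566,0.0],-68.6],
  [0,[-0.364,-0.566,0.0],-68.6],
])

```text
time_s: 1.45
position: [0.508, -0.1093, 0.2228]
tcp_rot: [3.141, 0.059, 0.001]
ft_force: [0.9, -0.9, -0.7]
width: 0.0941
```

Run:
```python
from h import *
go([.603,.033,.17],2.1)
```

```text
t=1.4 p=[ 508.  -109.3  222.8] jaw=2.2 w=94.1 F=[ 0.9 -0.9 -0.7] q6=-0.42 shift mm=[ 100.2 -138.7   52.8] roll=0.1
```

Request:
arm_command([
  [0,[0.1,-0.139,0.053],0],
  [0,[0.1,-0.139,0.053],0],
  [0,[0.1,-0.139,0.053],0],
  [0,[0.1,-0.139,0.053],0],
  [0,[0.1,-0.139,0.053],0],
  [0,[0.1,-0.139,0.053],0],
  [0,[0.1,-0.139,0.053],0],
])

```text
time_s: 2.03
position: [0.6016, 0.0313, 0.1691]
tcp_rot: [3.14, 0.061, -0.002]
ft_force: [-0.7, 0.3, -0.4]
width: 0.094
```

Run:
```python
from h import *
go([.603,.033,.064],2.1)
c=capture("wrist"); cv2.imwrite("pics/w1.png",c["img"])
W=cloud(c); 
for z in (.066,.074): print(proj(c,[.603,.033,z]))
h=cv2.cvtColor(c["img"],cv2.COLOR_BGR2HSV)
np.save("/tmp/w.npy",W)
```

```text
t=2.0 p=[601.6  31.3 169.1] jaw=2.2 w=94.0 F=[-0.7  0.3 -0.4] q6=-0.13 shift mm=[  1.6  -1.7 105.1] roll=0.1
[324.76953077 243.65991332]
[324.81260065 246.42035788]
```

View pics/w1.png

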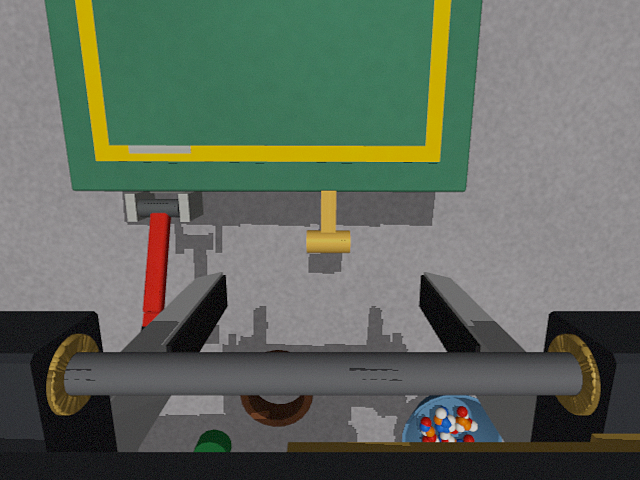

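Run:
```python
from h import *
c=capture("wrist")
print("cam",(-c["R"].T@c["t"]).round(4))
for z in (.066,.07): print(onplane(c,328,241,z))
L=onplane(c,72,190,.07);R=onplane(c,466,190,.07); print("near lid corners",L,R,np.linalg.norm(L-R),np.degrees(np.arctan2(*(R-L)[[1,0]])))
# bar front edges
for p in [(306,241),(350,241)]: print(onplane(c,*p,.07))
W=cloud(c); print(W[236:247,328].round(4)[::3])
go([.6045,.034,.064],2.1)
```

```text
cam [0.5995 0.0961 0.3318]
[0.60536747 0.03393976 0.066     ]
[0.60527937 0.03487504 0.07      ]
near lid corners [0.4325907  0.06367754 0.07      ] [0.69623775 0.07329013 0.07      ] 0.2638222312084907 2.088082838442454
[0.59009934 0.03432156 0.07      ]
[0.6204594  0.03542851 0.07      ]
[[0.6051 0.0391 0.0733]
 [0.6052 0.0368 0.0724]
 [0.6052 0.0353 0.0747]
 [0.6053 0.0331 0.0743]]
t=2.1 p=[601.7  29.9 170.2] jaw=2.1 w=94.2 F=[ 0.1  0.6 -0.5] q6=-0.13 shift mm=[  2.9  -4.1 106.2] roll=-0.0
```

Request:
arm_command([
  [0,[0.0035,-0.0045,0.04],0],
  [0,[0.0035,-0.0045,0.08],0],
  [0,[0.0035,-0.0045,0.106],0],
  [0,[0.0035,-0.0045,0.106],0],
  [0.3,[0.0035,-0.0045,0.106],0],
  [0.8,[0.0035,-0.0045,0.106],0],
  [0.8,[0.0035,-0.0045,0.106],0],
  [0.8,[0.0035,-0.0045,0.106],0],
  [0.8,[0.0035,-0.0045,0.106],0],
  [0.8,[0.0035,-0.0045,0.106],0],
  [0.8,[0.0035,-0.0045,0.106],0],
])

```text
time_s: 3.05
position: [0.6057, 0.036, 0.0643]
tcp_rot: [3.141, 0.059, 0.002]
ft_force: [-0.2, 0.1, 0.4]
width: 0.0505
```

```bash
cat > chest.py <<'E'
import numpy as np
yaw=np.radians(2.1); C=np.array([.5605,.168])
ex=np.array([np.cos(yaw),np.sin(yaw)]);ey=np.array([-ex[1],ex[0]])
def w(x,y,z=None):
    p=C+x*ex+y*ey; return p if z is None else np.array([p[0],p[1],z])
E
python3 - <<'E'
from h import *; from chest import *
go(w(.04,-.135,.064),2.1)
for th in np.arange(0,1.25,.1): print(round(th,1), (235*(1-np.cos(th))).round(1), (235*np.sin(th)).round(1))
E
```

```text
t=3.0 p=[605.7  36.   64.3] jaw=2.1 w=50.5 F=[-0.2  0.1  0.4] q6=-0.12 shift mm=[-0.3  1.4  0.3] roll=0.0
0.0 0.0 0.0
0.1 1.2 23.5
0.2 4.7 46.7
0.3 10.5 69.4
0.4 18.6 91.5
0.5 28.8 112.7
0.6 41.0 132.7
0.7 55.3 151.4
0.8 71.3 168.6
0.9 88.9 184.1
1.0 108.0 197.7
1.1 128.4 209.4
1.2 149.8 219.0
```

Request:
arm_command([
  [0.9,[0,0,0],0],
  [0.9,[0,0,0],0],
  [0.9,[0,0,0],0],
  [0.9,[0,0,0],0],
  [0.9,[0,0,0],0],
  [0.9,[0,0,0],0],
])

```text
time_s: 3.55
position: [0.6048, 0.0361, 0.0633]
tcp_rot: [-3.141, -0.059, 0.002]
ft_force: [-1.5, -0.1, 1.0]
width: 0.0296
```

Gripped, with an opening of 29.6 mm on the 30 mm bar. Next I'll swing it along the arc.

Request:
arm_command([
  [0.9,[0,-0.0012,-0.0235],0],
  [0.9,[0,-0.0047,-0.0467],0],
  [0.9,[0,-0.0105,-0.0694],0],
  [0.9,[0,-0.0186,-0.0915],0],
  [0.9,[0,-0.0288,-0.1127],0],
  [0.9,[0,-0.041,-0.1327],0],
  [0.9,[0,-0.0553,-0.1514],0],
  [0.9,[0,-0.0713,-0.1686],0],
  [0.9,[0,-0.0889,-0.1841],0],
  [0.9,[0,-0.108,-0.1977],0],
  [0.9,[0,-0.1284,-0.2094],0],
  [0.9,[0,-0.1284,-0.2094],0],
])

```text
time_s: 4.55
position: [0.6, 0.1681, 0.2747]
tcp_rot: [-3.138, -0.064, -0.002]
ft_force: [-1.6, -0.4, 0.5]
width: 0.03
```

Run:
```python
from h import *
go()
c=capture("side"); cv2.imwrite("pics/s2.png",c["img"])
```

```text
t=4.5 p=[600.  168.1 274.7] jaw=2.3 w=30.0 F=[-1.6 -0.4  0.5] q6=0.09
```

View pics/s2.png

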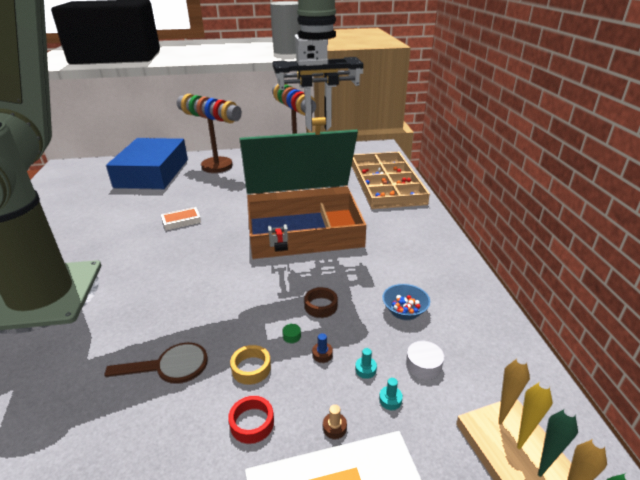

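Request:
arm_command([
  [0.3,[0,0,0],0],
  [0.3,[0,0,0],0],
  [0.2,[0,0,0],0],
  [0,[0,0.02,-0.01],0],
  [0,[0,0.06,-0.01],0],
  [0,[0,0.1,-0.01],0],
  [0,[0,0.14,-0.01],0],
  [0,[0,0.18,-0.01],0],
  [0,[0,0.22,-0.01],0],
  [0,[0,0.26,-0.01],0],
])

```text
time_s: 5.43
position: [0.6098, -0.0984, 0.2826]
tcp_rot: [3.141, 0.057, 0.001]
ft_force: [0.7, 0.2, 0.6]
width: 0.0921
```

```bash
cat > obj.py <<'E'
from m import *
RNG=dict(red=[(0,150,60),(8,255,255)],brass=[(14,110,60),(30,255,255)],dark=[(3,60,15),(18,255,110)],blue=[(108,140,40),(125,255,255)],pale=[(8,50,120),(22,190,255)])
def ringfit(c,k,box,z):
    m=blob(c,*RNG[k],box); n,l,s,ce=cv2.connectedComponentsWithStats(m); i=1+np.argmax(s[1:,4]); return (l==i),s[i]
E
python3 - <<'E'
from m import *
go()
cv2.imwrite("pics/t3.png",T["img"]); cv2.imwrite("pics/s3.png",S["img"])
h=cv2.cvtColor(T["img"],cv2.COLOR_BGR2HSV);
for n,p in dict(dark=(337,249),brass=(408,317),red=(463,316),blue=(418,253),pale=(490,253),base=(487,262)).items(): print(n,h[p[1],p[0]])
E
```

```text
t=5.5 p=[ 609.8 -102.7  282.2] jaw=1.6 w=93.6 F=[-0.3  0.6 -0.6] q6=-0.33
dark [108  15  85]
brass [60 26 80]
red [13 62 99]
blue [57 30 77]
pale [ 18 100 179]
base [  9  60 102]
```

View pics/t3.png

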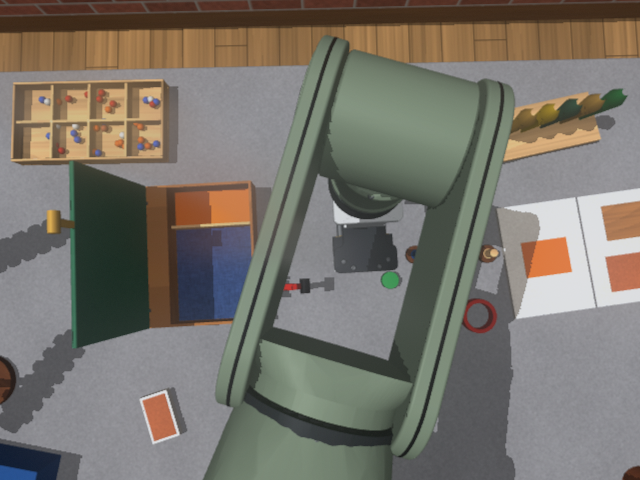

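View pics/s3.png

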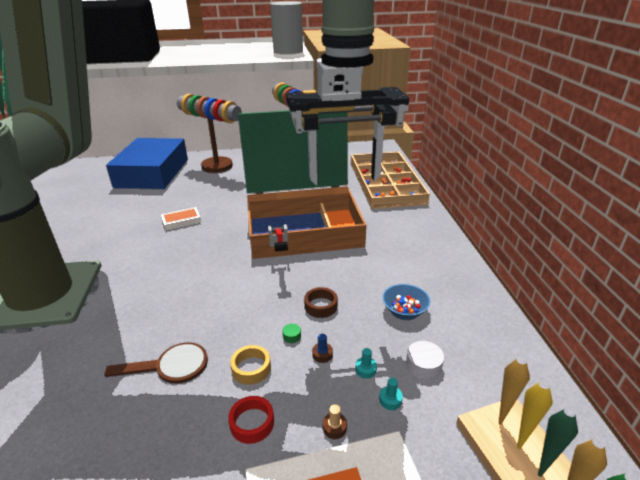

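Run:
```python
from h import *
go([.5637,-.1165,.17],-88)
```

```text
t=5.5 p=[ 609.8 -102.7  282.2] jaw=1.6 w=93.6 F=[-0.3  0.6 -0.6] q6=-0.33 shift mm=[-46.4  12.2 112.2] roll=89.6
```

Request:
arm_command([
  [0,[-0.046,0.012,0.11],89.6],
  [0,[-0.046,0.012,0.11],89.6],
  [0,[-0.046,0.012,0.11],89.6],
  [0,[-0.046,0.012,0.11],89.6],
  [0,[-0.046,0.012,0.11],89.6],
  [0,[-0.046,0.012,0.11],89.6],
  [0,[-0.046,0.012,0.11],89.6],
  [0,[-0.046,0.012,0.11],89.6],
  [0,[-0.046,0.012,0.11],89.6],
  [0,[-0.046,0.012,0.11],89.6],
  [0,[-0.046,0.012,0.11],89.6],
  [0,[-0.046,0.012,0.11],89.6],
])

```text
time_s: 6.53
position: [0.5645, -0.1091, 0.1726]
tcp_rot: [-2.331, 2.106, 0.0]
ft_force: [1.2, -0.3, 0.2]
width: 0.0943
```

Run:
```python
from h import *
for i in range(2): go([.5637,-.1165,.012],-88); capture("side")
c=capture("wrist"); cv2.imwrite("pics/w2.png",c["img"])
```

```text
t=6.5 p=[ 564.5 -109.1  172.6] jaw=-84.2 w=94.3 F=[ 1.2 -0.3  0.2] q6=1.13 shift mm=[  7.3   1.6 160.6] roll=3.8
t=6.6 p=[ 564.5 -109.1  172.6] jaw=-84.4 w=94.1 F=[0.2 0.4 0.6] q6=1.13 shift mm=[  7.3   1.6 160.6] roll=3.6
```

View pics/w2.png

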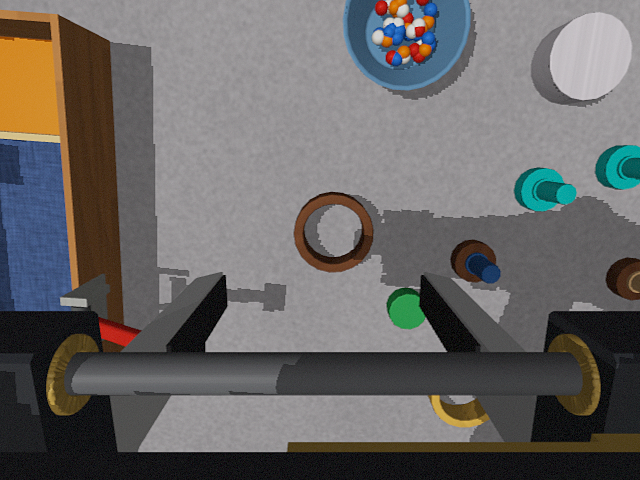

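```bash
cat > cuff.py <<'E'
from h import *
RNG=dict(red=[(0,120,40),(8,255,255)],brass=[(14,90,40),(32,255,255)],dark=[(2,70,15),(16,255,160)])
def cuff(c,k,u,v,r=60):
    hs=cv2.cvtColor(c["img"],cv2.COLOR_BGR2HSV); m=cv2.inRange(hs,*RNG[k])
    if k=="red": m|=cv2.inRange(hs,(174,120,40),(180,255,255))
    b=np.zeros_like(m); v0,u0=max(0,v-r),max(0,u-r); b[v0:v+r,u0:u+r]=m[v0:v+r,u0:u+r]
    b=cv2.morphologyEx(b,cv2.MORPH_CLOSE,np.ones((3,3)))
    cs,_=cv2.findContours(b,0,2); q=max(cs,key=cv2.contourArea); P=np.array([onplane(c,*p,.024)[:2] for p in q[:,0]])
    (x,y),rr=cv2.minEnclosingCircle((P*1000).astype(np.float32)); e=cv2.fitEllipse(q)
    print(k,"enclosing",round(x,1),round(y,1),"dia",round(2*rr,1),"ellipse",np.round(e[0],1),np.round(e[1],1),(onplane(c,*e[0],.024)*1000).round(1), np.nanpercentile(cloud(c)[b>0][:,2],[50,90]).round(4))
    return e[0]
E
python3 - <<'E'
from cuff import *
c=capture("wrist"); s=capture("side")
a=cuff(c,"dark",335,231); b=cuff(s,"dark",321,302,25); print(tri(c,a,s,b))
for n,p in dict(blue=(489,270)).items(): print(n,onplane(c,*p,.046))
print("base",onplane(c,473,261,.014))
E
```

```text
dark enclosing 566.9 -118.2 dia 66.9 ellipse [333.2 232. ] [77.9 79.5] [ 567.3 -118.2   24. ] [0.0234 0.0246]
dark enclosing 563.6 -128.2 dia 85.8 ellipse [320.7 301.9] [29.6 34.4] [ 563.2 -130.2   24. ] [0.0185 0.0244]
(array([ 0.56488139, -0.11859635,  0.01364272]), np.float64(0.0005917964332229324))
blue [ 0.55524141 -0.24056529  0.046     ]
base [ 0.553258   -0.24055246  0.014     ]
```

Run:
```python
from h import *
go([.566,-.1178,.021],-88)
```

```text
t=6.8 p=[ 564.5 -109.2  172.7] jaw=-83.7 w=94.2 F=[ 1.  -0.5  0.6] q6=1.12 shift mm=[  8.8  -0.5 151.7] roll=4.3
```

Request:
arm_command([
  [0,[0.0088,-0.0005,0.04],3.8],
  [0,[0.0088,-0.0005,0.08],3.8],
  [0,[0.0088,-0.0005,0.12],3.8],
  [0,[0.0088,-0.0005,0.14],3.8],
  [0,[0.0088,-0.0005,0.1515],3.8],
  [0.3,[0.0088,-0.0005,0.1515],3.8],
  [0.6,[0.0088,-0.0005,0.1515],3.8],
  [0.6,[0.0088,-0.0005,0.1515],3.8],
  [0.6,[0.0088,-0.0005,0.1515],3.8],
  [0.6,[0.0088,-0.0005,0.1515],3.8],
  [0.6,[0.0088,-0.0005,0.1515],3.8],
  [0.6,[0.0088,-0.0005,0.1515],3.8],
])

```text
time_s: 7.78
position: [0.5673, -0.1183, 0.0228]
tcp_rot: [-2.267, 2.174, -0.004]
ft_force: [-0.3, -0.7, 4.8]
width: 0.0665
```

Run:
```python
from h import *; from chest import *
go(w(-.083,0,.16),-88)
```

```text
t=7.8 p=[ 567.3 -118.3   22.8] jaw=-87.6 w=66.5 F=[-0.3 -0.7  4.8] q6=1.17 shift mm=[-286.7   77.4 -137.7] roll=0.4
```

Request:
arm_command([
  [0.6,[0,0,-0.04],0],
  [0.6,[0,0,-0.08],0],
  [0.6,[0,0,-0.12],0],
  [0.6,[-0.04,0.011,-0.138],0.4],
  [0.6,[-0.08,0.022,-0.138],0.4],
  [0.6,[-0.12,0.033,-0.138],0.4],
  [0.6,[-0.16,0.044,-0.138],0.4],
  [0.6,[-0.2,0.055,-0.138],0.4],
  [0.6,[-0.24,0.066,-0.138],0.4],
  [0.6,[-0.27,0.075,-0.138],0.4],
  [0.6,[-0.287,0.0775,-0.138],0.4],
  [0.6,[-0.287,0.0775,-0.138],0.4],
])

```text
time_s: 8.78
position: [0.4748, 0.1688, 0.1591]
tcp_rot: [-2.265, 2.177, 0.002]
ft_force: [-0.6, -0.1, 0.1]
width: 0.0666
```

Run:
```python
from h import *; from chest import *
go(w(-.083,0,.034),-88)
c=capture("wrist"); cv2.imwrite("pics/w3.png",c["img"])
```

```text
t=8.8 p=[474.8 168.8 159.1] jaw=-87.7 w=66.6 F=[-0.6 -0.1  0.1] q6=1.70 shift mm=[  4.1  -2.7 125.1] roll=0.3
```

View pics/w3.png

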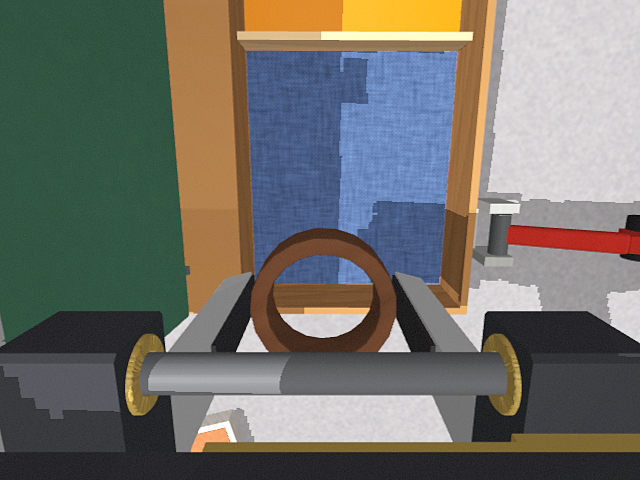

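Run:
```python
from h import *; from chest import *
c=capture("wrist")
def f(u,v,z):
    p=onplane(c,u,v,z)[:2]-C; return np.round([p@ex*1000,p@ey*1000],1)
print("floor -x edge",f(430,283,.012),"floor +y edge",f(249,150,.012),"floor -y edge",f(450,120,.012),"div top",f(350,40,.052), "floor div",f(350,51,.012))
W=cloud(c); print([W[v,u,2].round(4) for u,v in [(300,150),(400,100),(350,38),(420,20)]])
```

```text
floor -x edge [-126.1  -88.6] floor +y edge [-18.   58.3] floor -y edge [  4.4 -95.4] div top [ 49.8 -15.9] floor div [ 52.5 -18.6]
[np.float64(0.0133), np.float64(0.0133), np.float64(0.0393), np.float64(0.0133)]
```

Request:
arm_command([
  [0.6,[0.004,-0.0025,0.04],0.3],
  [0.6,[0.004,-0.0025,0.08],0.3],
  [0.6,[0.004,-0.0025,0.11],0.3],
  [0.6,[0.004,-0.0025,0.124],0.3],
  [0.6,[0.004,-0.0025,0.124],0.3],
  [0.18,[0.004,-0.0025,0.124],0.3],
  [0.18,[0.004,-0.0025,0.124],0.3],
  [0.18,[0.004,-0.0025,0.124],0.3],
  [0.18,[0.004,-0.0025,0.11],0.3],
  [0.18,[0.004,-0.0025,0.08],0.3],
  [0.18,[0.004,-0.0025,0.04],0.3],
  [0.18,[0.004,-0.0025,0.0],0.3],
])

```text
time_s: 9.88
position: [0.4786, 0.1613, 0.1607]
tcp_rot: [2.253, -2.188, -0.001]
ft_force: [1.0, -0.4, -0.4]
width: 0.0771
```

Run:
```python
from h import *; from chest import *
go([.428,-.2533,.17],-88)
c=capture("wrist"); cv2.imwrite("pics/w4.png",c["img"])
s=capture("side"); cv2.imwrite("pics/s4.png",s["img"][180:])
```

```text
t=9.9 p=[478.6 161.3 160.7] jaw=-88.3 w=77.1 F=[ 1.  -0.4 -0.4] q6=1.70 shift mm=[412.9  62.7  -9.1] roll=-0.3
```

View pics/w4.png

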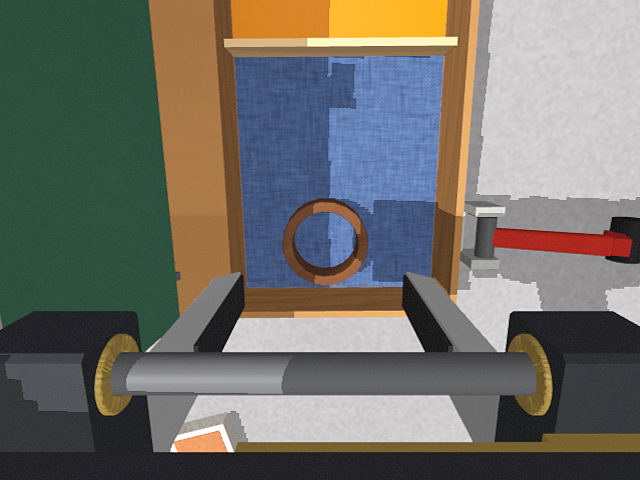

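View pics/s4.png

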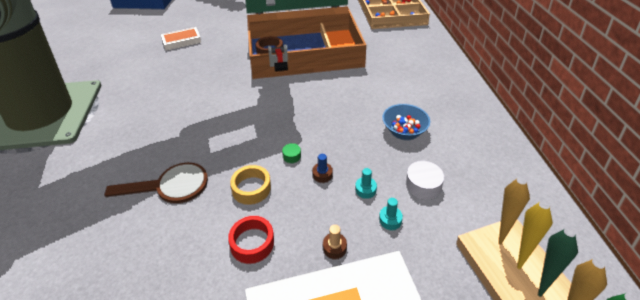

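Request:
arm_command([
  [0,[0.413,0.063,-0.009],0],
  [0,[0.413,0.063,-0.009],0],
  [0,[0.413,0.063,-0.009],0],
  [0,[0.413,0.063,-0.009],0],
  [0,[0.413,0.063,-0.009],0],
  [0,[0.413,0.063,-0.009],0],
  [0,[0.413,0.063,-0.009],0],
  [0,[0.413,0.063,-0.009],0],
  [0,[0.413,0.063,-0.009],0],
  [0,[0.413,0.063,-0.009],0],
  [0,[0.413,0.063,-0.009],0],
  [0,[0.413,0.063,-0.009],0],
])

```text
time_s: 10.98
position: [0.4281, -0.2555, 0.1687]
tcp_rot: [-2.249, 2.194, -0.002]
ft_force: [0.4, 0.1, -1.2]
width: 0.0939
```

Run:
```python
from cuff import *
s=capture("side"); c=capture("wrist"); cv2.imwrite("pics/w5.png",c["img"])
u,v=proj(c,[.428,-.2533,.024]).astype(int); print(u,v)
a=cuff(c,"brass",u,v); b=cuff(s,"brass",251,364,28); print(tri(c,a,s,b))
go([.428,-.2533,.021],-88)
```

```text
321 235
brass enclosing 430.6 -256.1 dia 66.8 ellipse [325.1 231.8] [79.6 80.6] [ 431.2 -256.2   24. ] [0.0234 0.0246]
brass enclosing 431.8 -263.9 dia 82.4 ellipse [250.4 364.3] [37.9 41.5] [ 429.5 -266.    24. ] [0.0196 0.0246]
(array([ 0.4286907 , -0.25625654,  0.01306607]), np.float64(0.0004354661752541423))
t=11.1 p=[ 428.2 -252.5  168.2] jaw=-88.3 w=94.1 F=[-0.4  0.5  0.4] q6=0.83 shift mm=[  0.9   0.2 147.2] roll=-0.3
```

View pics/w5.png

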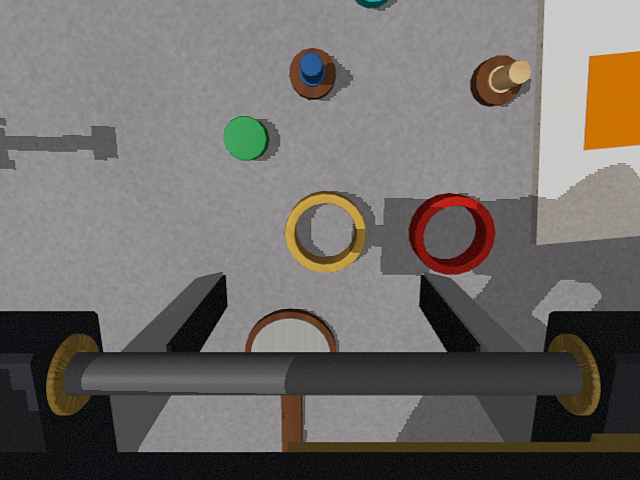

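Request:
arm_command([
  [0,[0.003,-0.0015,0.04],0],
  [0,[0.003,-0.0015,0.08],0],
  [0,[0.003,-0.0015,0.12],0],
  [0,[0.003,-0.0015,0.14],0],
  [0,[0.003,-0.0015,0.1475],0],
  [0.3,[0.003,-0.0015,0.1475],0],
  [0.6,[0.003,-0.0015,0.1475],0],
  [0.6,[0.003,-0.0015,0.1475],0],
  [0.6,[0.003,-0.0015,0.1475],0],
  [0.6,[0.003,-0.0015,0.1475],0],
  [0.6,[0.003,-0.0015,0.1475],0],
  [0.6,[0.003,-0.0015,0.1475],0],
])

```text
time_s: 12.08
position: [0.4311, -0.2563, 0.022]
tcp_rot: [-2.253, 2.188, -0.003]
ft_force: [0.7, 2.1, 5.6]
width: 0.065
```

Run:
```python
from h import *; from chest import *
go(w(.008,0,.16),-88)
```

```text
t=12.1 p=[ 431.1 -256.3   22. ] jaw=-88.3 w=65.0 F=[0.7 2.1 5.6] q6=0.83 shift mm=[-420.2 -150.2 -138.1] roll=-0.3
```

Request:
arm_command([
  [0.6,[0,0,-0.04],0],
  [0.6,[0,0,-0.08],0],
  [0.6,[0,0,-0.12],0],
  [0.6,[-0.42,-0.15,-0.138],0],
  [0.6,[-0.42,-0.15,-0.138],0],
  [0.6,[-0.42,-0.15,-0.138],0],
  [0.6,[-0.42,-0.15,-0.138],0],
  [0.6,[-0.42,-0.15,-0.138],0],
  [0.6,[-0.42,-0.15,-0.138],0],
  [0.6,[-0.42,-0.15,-0.138],0],
  [0.6,[-0.42,-0.15,-0.138],0],
  [0.6,[-0.42,-0.15,-0.138],0],
])

```text
time_s: 13.08
position: [0.5457, 0.1023, 0.1559]
tcp_rot: [2.254, -2.188, 0.0]
ft_force: [0.8, -1.2, 0.5]
width: 0.0656
```

Run:
```python
from h import *; from chest import *
go(w(.008,0,.16),-88)
```

```text
t=13.1 p=[545.7 102.3 155.9] jaw=-88.3 w=65.6 F=[ 0.8 -1.2  0.5] q6=1.57 shift mm=[-65.2 -24.7  -4.1] roll=-0.3
```

Request:
arm_command([
  [0.6,[-0.065,-0.025,0],0],
  [0.6,[-0.065,-0.025,0],0],
  [0.6,[-0.065,-0.025,0],0],
  [0.6,[-0.065,-0.025,0],0],
])

```text
time_s: 13.42
position: [0.5685, 0.1673, 0.1554]
tcp_rot: [2.256, -2.184, -0.0]
ft_force: [-0.3, -1.2, -0.8]
width: 0.065
```

Run:
```python
from h import *; from chest import *
go(w(.008,0,.034),-88)
c=capture("wrist"); cv2.imwrite("pics/w6.png",c["img"])
```

```text
t=13.4 p=[568.5 167.3 155.4] jaw=-88.1 w=65.0 F=[-0.3 -1.2 -0.8] q6=1.68 shift mm=[ -1.1  -0.2 121.4] roll=-0.1
```

View pics/w6.png

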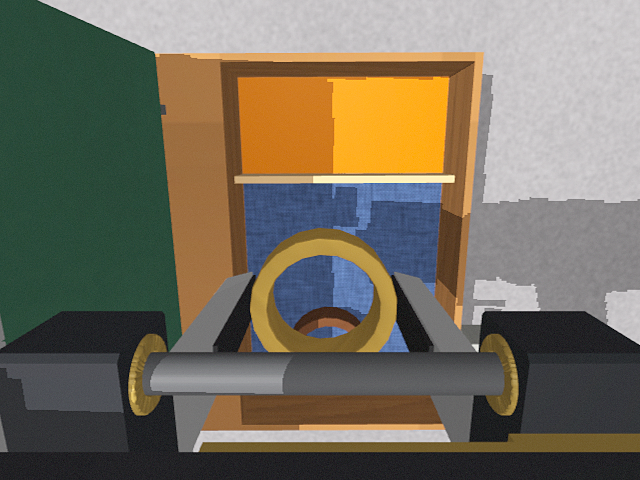

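Request:
arm_command([
  [0.6,[-0.001,0,0.04],0],
  [0.6,[-0.001,0,0.08],0],
  [0.6,[-0.001,0,0.11],0],
  [0.6,[-0.001,0,0.12],0],
  [0.6,[-0.001,0,0.12],0],
  [0.18,[-0.001,0,0.12],0],
  [0.18,[-0.001,0,0.12],0],
  [0.18,[-0.001,0,0.12],0],
  [0.18,[-0.001,0,0.11],0],
  [0.18,[-0.001,0,0.08],0],
  [0.18,[-0.001,0,0.04],0],
  [0.18,[-0.001,0,0.0],0],
])

```text
time_s: 14.47
position: [0.5678, 0.167, 0.1575]
tcp_rot: [2.253, -2.187, -0.001]
ft_force: [0.7, -0.1, 0.2]
width: 0.0774
```

Run:
```python
from cuff import *
s=capture("side"); cv2.imwrite("pics/s7.png",s["img"][180:]);c=capture("wrist"); cv2.imwrite("pics/w7.png",c["img"])
cuff(s,"red",251,418,32)
go([.4297,-.36,.17],2)
```

```text
red enclosing 429.2 -366.7 dia 78.2 ellipse [251.  419.1] [44.1 48.5] [ 430.3 -368.3   24. ] [0.0213 0.0246]
t=14.6 p=[575.  168.2 166.4] jaw=-88.3 w=76.9 F=[-0.3 -0.2  0.8] q6=1.68 shift mm=[523.6 160.9  -7.7] roll=89.7
```

View pics/w7.png

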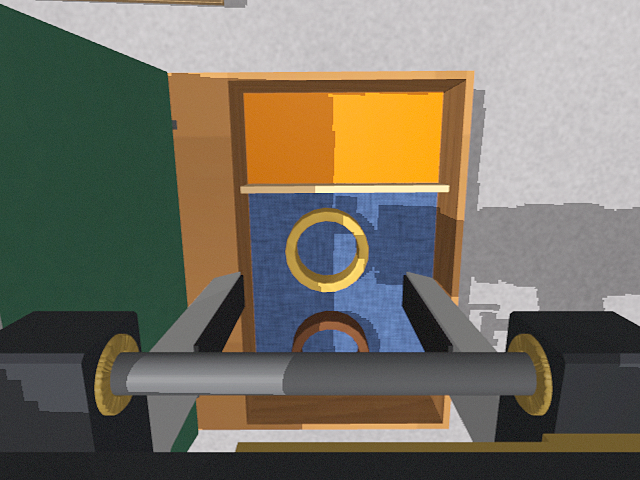

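View pics/s7.png

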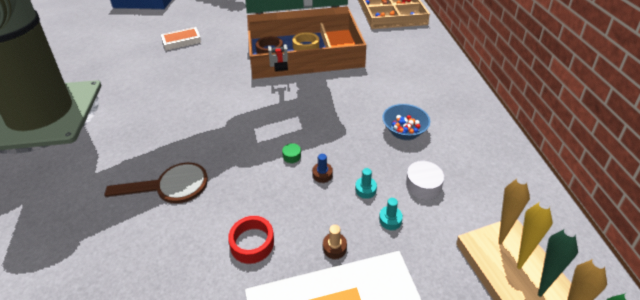

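Request:
arm_command([
  [0,[0.524,0.161,-0.008],-90],
  [0,[0.524,0.161,-0.008],-90],
  [0,[0.524,0.161,-0.008],-90],
  [0,[0.524,0.161,-0.008],-90],
  [0,[0.524,0.161,-0.008],-90],
  [0,[0.524,0.161,-0.008],-90],
  [0,[0.524,0.161,-0.008],-90],
  [0,[0.524,0.161,-0.008],-90],
  [0,[0.524,0.161,-0.008],-90],
  [0,[0.524,0.161,-0.008],-90],
  [0,[0.524,0.161,-0.008],-90],
  [0,[0.524,0.161,-0.008],-90],
])

```text
time_s: 15.57
position: [0.4488, -0.2703, 0.1635]
tcp_rot: [3.128, -0.283, 0.002]
ft_force: [0.5, 0.3, 0.2]
width: 0.094
```

Run:
```python
from h import *
go([.4297,-.36,.17],2.1)
```

```text
t=15.6 p=[ 448.8 -270.3  163.5] jaw=-10.3 w=94.0 F=[0.5 0.3 0.2] q6=-0.53 shift mm=[-2.7 91.7 -6.5] roll=-12.4
```

Request:
arm_command([
  [0,[-0.003,0.0917,-0.006],-12.4],
  [0,[-0.003,0.0917,-0.006],-12.4],
  [0,[-0.003,0.0917,-0.006],-12.4],
  [0,[-0.003,0.0917,-0.006],-12.4],
  [0,[-0.003,0.0917,-0.006],-12.4],
])

```text
time_s: 15.98
position: [0.4294, -0.358, 0.1688]
tcp_rot: [-3.14, -0.044, -0.001]
ft_force: [0.5, 0.7, -0.4]
width: 0.0941
```

Run:
```python
from cuff import *
s=capture("side"); c=capture("wrist"); cv2.imwrite("pics/w8.png",c["img"])
u,v=proj(c,[.4297,-.36,.024]).astype(int); print(u,v)
a=cuff(c,"red",u,v,75); b=cuff(s,"red",251,418,32); print(tri(c,a,s,b))
go([.4297,-.36,.021],2.1)
```

```text
322 237
red enclosing 430.3 -359.3 dia 67.4 ellipse [323.1 236.1] [78.7 80.8] [ 430.2 -358.8   24. ] [0.0235 0.0246]
red enclosing 429.2 -366.8 dia 77.9 ellipse [251.  419.1] [44.  48.1] [ 430.3 -368.4   24. ] [0.0214 0.0246]
(array([ 0.42977622, -0.36107668,  0.01380149]), np.float64(0.0009077356300456364))
t=16.1 p=[ 429.8 -356.4  168.4] jaw=1.8 w=93.9 F=[0.5 0.5 0.6] q6=-0.88 shift mm=[ -0.2   3.8 147.4] roll=-0.3
```

View pics/w8.png

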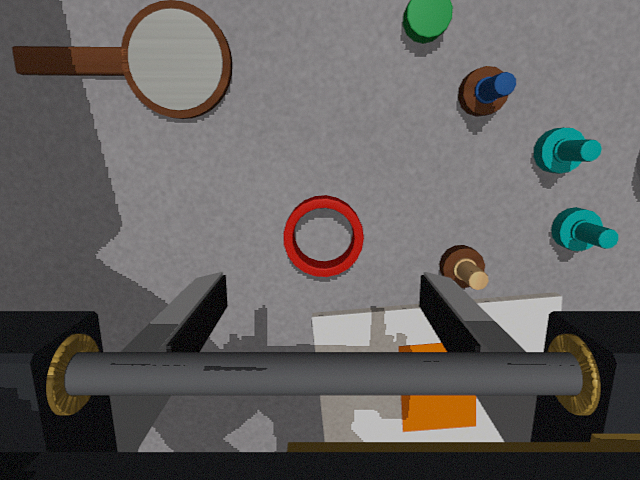

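Request:
arm_command([
  [0,[0.0003,0.0025,0.04],0],
  [0,[0.0003,0.0025,0.08],0],
  [0,[0.0003,0.0025,0.12],0],
  [0,[0.0003,0.0025,0.14],0],
  [0,[0.0003,0.0025,0.1475],0],
  [0.3,[0.0003,0.0025,0.1475],0],
  [0.6,[0.0003,0.0025,0.1475],0],
  [0.6,[0.0003,0.0025,0.1475],0],
  [0.6,[0.0003,0.0025,0.1475],0],
  [0.6,[0.0003,0.0025,0.1475],0],
  [0.6,[0.0003,0.0025,0.1475],0],
  [0.6,[0.0003,0.0025,0.1475],0],
])

```text
time_s: 17.08
position: [0.4309, -0.3612, 0.0224]
tcp_rot: [3.14, 0.047, 0.003]
ft_force: [0.9, 2.2, 6.5]
width: 0.0663
```

Run:
```python
from h import *; from chest import *
go(w(-.037,-.057,.16),2.1)
```

```text
t=17.1 p=[ 430.9 -361.2   22.4] jaw=1.7 w=66.3 F=[0.9 2.2 6.5] q6=-0.88 shift mm=[ 109.  -467.7 -137.9] roll=-0.4
```

Request:
arm_command([
  [0.6,[0,0,-0.04],0],
  [0.6,[0,0,-0.08],0],
  [0.6,[0,0,-0.12],0],
  [0.6,[0.109,-0.468,-0.138],-0.4],
  [0.6,[0.109,-0.468,-0.138],-0.4],
  [0.6,[0.109,-0.468,-0.138],-0.4],
  [0.6,[0.109,-0.468,-0.138],-0.4],
  [0.6,[0.109,-0.468,-0.138],-0.4],
  [0.6,[0.109,-0.468,-0.138],-0.4],
  [0.6,[0.109,-0.468,-0.138],-0.4],
  [0.6,[0.109,-0.468,-0.138],-0.4],
  [0.6,[0.109,-0.468,-0.138],-0.4],
])

```text
time_s: 18.08
position: [0.5036, 0.0084, 0.1551]
tcp_rot: [3.141, 0.058, 0.0]
ft_force: [1.0, -0.0, -0.9]
width: 0.0663
```

Run:
```python
from h import *; from chest import *
go(w(-.037,-.057,.16),2.1)
```

```text
t=18.1 p=[503.6   8.4 155.1] jaw=2.1 w=66.3 F=[ 1.  -0.  -0.9] q6=-0.19 shift mm=[  25.7 -100.4   -4.9] roll=0.0
```

Request:
arm_command([
  [0.6,[0.0245,-0.1,-0.002],0],
  [0.6,[0.0245,-0.1,-0.002],0],
  [0.6,[0.0245,-0.1,-0.002],0],
  [0.6,[0.0245,-0.1,-0.002],0],
  [0.6,[0.0245,-0.1,-0.002],0],
])

```text
time_s: 18.5
position: [0.5243, 0.1081, 0.1568]
tcp_rot: [3.14, 0.063, -0.001]
ft_force: [-0.4, -0.9, 1.3]
width: 0.0665
```

Run:
```python
from h import *; from chest import *
c=capture("wrist"); cv2.imwrite("pics/w9.png",c["img"])
go(w(-.037,-.057,.035),2.1)
```

```text
t=18.6 p=[524.2 107.1 156.7] jaw=2.2 w=66.3 F=[ 0.1 -0.6 -0.5] q6=0.00 shift mm=[  1.6  -2.7 121.7] roll=0.1
```

View pics/w9.png

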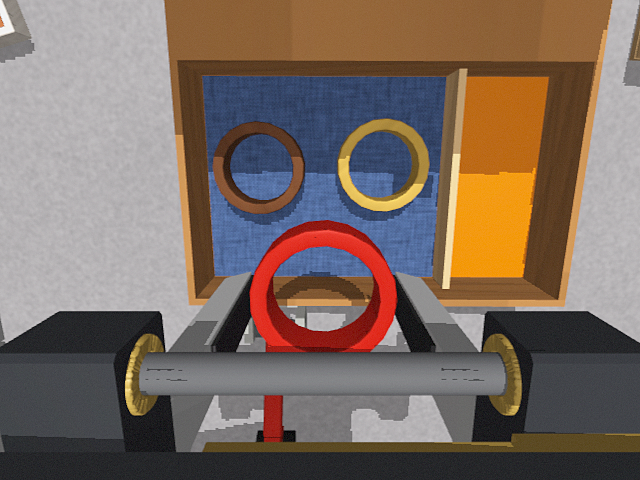

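Run:
```python
from cuff import *; from chest import *
c=capture("wrist")
for k,u,v in [("dark",259,167),("brass",384,165)]:
    e=cuff(c,k,u,v,58); p=onplane(c,*e,.036)[:2]-C; print(np.round([p@ex*1000,p@ey*1000],1))
```

```text
dark enclosing 474.6 158.3 dia 68.3 ellipse [258.4 165.9] [89.2 92.3] [474.5 159.2  24. ] [0.0352 0.0365]
[-84.3  -5.2]
brass enclosing 566.8 164.0 dia 68.6 ellipse [383.1 162.9] [90.  92.9] [567.  164.8  24. ] [0.0355 0.0366]
[ 4.5 -3. ]
```

Run:
```python
from h import *; from chest import *
go(w(-.040,-.059,.035),2.1)
```

```text
t=18.6 p=[524.2 106.5 156.7] jaw=2.1 w=66.6 F=[-0.1  0.  -0.1] q6=0.00 shift mm=[ -1.4  -1.3 121.7] roll=-0.0
```

Request:
arm_command([
  [0.6,[-0.001,-0.001,0.04],0],
  [0.6,[-0.001,-0.001,0.08],0],
  [0.6,[-0.001,-0.001,0.1],0],
  [0.6,[-0.001,-0.001,0.11],0],
  [0.6,[-0.001,-0.001,0.121],0],
  [0.6,[-0.001,-0.001,0.121],0],
  [0.16,[-0.001,-0.001,0.121],0],
  [0.16,[-0.001,-0.001,0.121],0],
  [0.16,[-0.001,-0.001,0.121],0],
  [0.16,[-0.001,-0.001,0.1],0],
  [0.16,[-0.001,-0.001,0.06],0],
  [0.16,[-0.001,-0.001,0.02],0],
])

```text
time_s: 19.6
position: [0.5225, 0.1085, 0.1379]
tcp_rot: [3.141, 0.059, -0.004]
ft_force: [0.8, 0.5, 0.8]
width: 0.079
```

Run:
```python
from h import *; from chest import *
c=capture("wrist"); cv2.imwrite("pics/w10.png",c["img"])
go([.548,-.378,.2],-88)
```

```text
t=19.6 p=[529.6 109.1 148.2] jaw=2.2 w=78.3 F=[2.3 0.6 3.6] q6=0.01 shift mm=[  0.8 487.4 -51.8] roll=-89.8
```

View pics/w10.png

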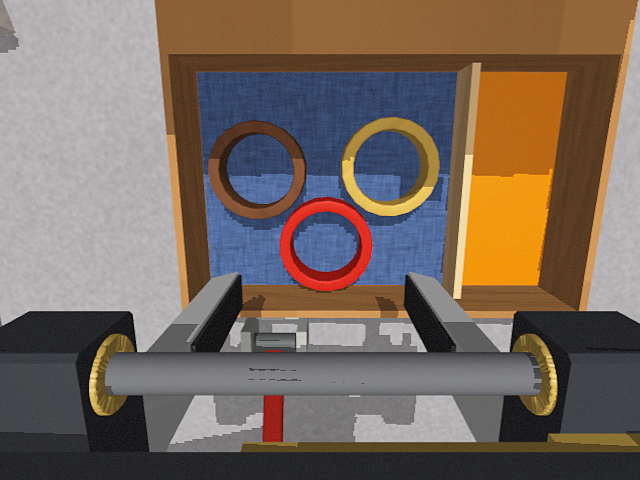

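Request:
arm_command([
  [0.1,[0,0.03,-0.05],0],
  [0.1,[0,0.07,-0.05],90],
  [0.1,[0,0.485,-0.05],90],
  [0.1,[0,0.485,-0.05],90],
  [0.1,[0,0.485,-0.05],90],
  [0.1,[0,0.485,-0.05],90],
  [0.1,[0,0.485,-0.05],90],
  [0.1,[0,0.485,-0.05],90],
  [0.3,[0,0.485,-0.05],90],
  [0.3,[0,0.485,-0.05],90],
  [0.3,[0,0.485,-0.05],90],
  [0.3,[0,0.485,-0.05],90],
])

```text
time_s: 20.65
position: [0.5417, -0.3717, 0.1886]
tcp_rot: [2.459, -1.956, 0.004]
ft_force: [0.2, 1.2, 0.2]
width: 0.0662
```

Run:
```python
from h import *; from chest import *
go([.548,-.378,.17],-88)
```

```text
t=20.6 p=[ 541.7 -371.7  188.6] jaw=-77.0 w=66.2 F=[0.2 1.2 0.2] q6=0.61 shift mm=[ 7.5 -4.7 18.6] roll=11.0
```

Request:
arm_command([
  [0.3,[0.0075,-0.0047,0.018],11],
  [0.3,[0.0075,-0.0047,0.018],11],
  [0.3,[0.0075,-0.0047,0.018],11],
  [0.3,[0.0075,-0.0047,0.018],11],
])

```text
time_s: 20.98
position: [0.548, -0.3757, 0.1698]
tcp_rot: [-2.269, 2.173, -0.002]
ft_force: [-0.3, 0.3, 0.1]
width: 0.0659
```

Run:
```python
from h import *; from chest import *
s=capture("side"); c=capture("wrist"); cv2.imwrite("pics/w11.png",c["img"]); cv2.imwrite("pics/s11.png",cv2.resize(s["img"][320:450,280:420],None,fx=4,fy=4))
print(proj(c,[.548,-.378,.046])); go([.548,-.378,.034],-88)
```

```text
[324.823314   241.68214442]
t=21.1 p=[ 548.3 -375.3  170.4] jaw=-87.5 w=65.6 F=[-0.4  0.3 -0.1] q6=0.80 shift mm=[  2.5   0.7 136.4] roll=0.5
```

View pics/w11.png

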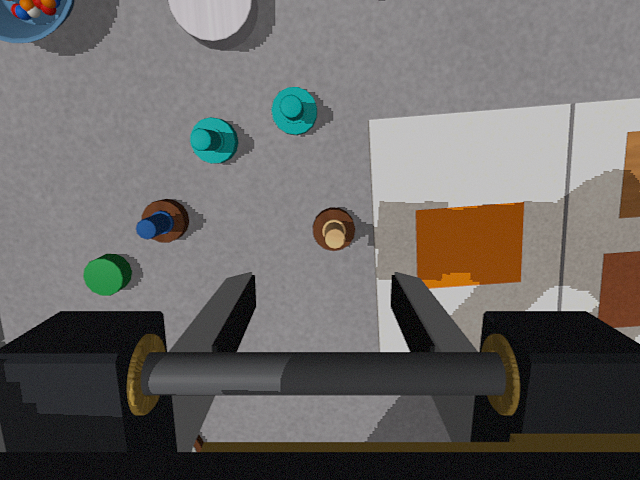

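View pics/s11.png

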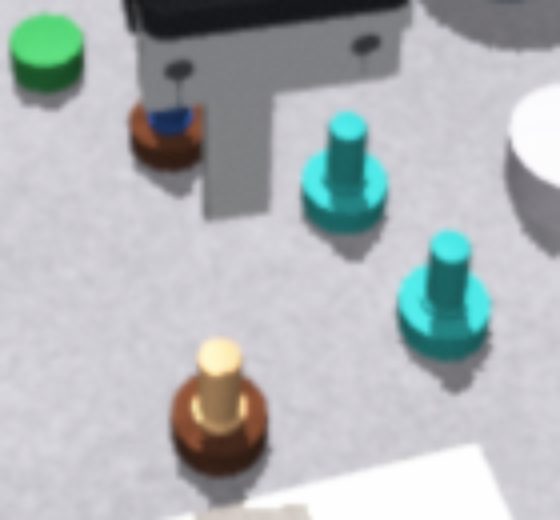

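Run:
```python
from h import *
s=capture("side"); c=capture("wrist")
h=cv2.cvtColor(c["img"],cv2.COLOR_BGR2HSV); print(h[240,335],h[225,330],h[235,328])
print(tri(c,(335.5,239.5),s,(334.7,408.7)), onplane(c,335.5,239.5,.046), "base",onplane(c,334,229,.014))
print("blue",onplane(c,150,229,.046),"base",onplane(c,164,220,.014))
go([.548,-.382,.034],-88)
```

```text
[ 18 101 195] [ 15 112  91] [ 18 107 196]
(array([ 0.55021517, -0.38543733,  0.04809188]), np.float64(0.0008360961128650153)) [ 0.55013366 -0.38569679  0.046     ] base [ 0.55181489 -0.38541493  0.014     ]
blue [ 0.55232985 -0.24637457  0.046     ] base [ 0.55345859 -0.24426923  0.014     ]
t=21.2 p=[ 548.3 -375.1  170.3] jaw=-87.5 w=65.7 F=[ 0.3 -1.1  0.8] q6=0.80 shift mm=[  6.7   0.8 136.3] roll=0.5
```

Request:
arm_command([
  [0.3,[0.01,-0.002,0.04],0],
  [0.3,[0.01,-0.002,0.08],0],
  [0.3,[0.01,-0.002,0.11],0],
  [0.3,[0.01,-0.002,0.13],0],
  [0.4,[0.01,-0.002,0.136],0],
  [0.95,[0.01,-0.002,0.136],0],
  [0.95,[0.01,-0.002,0.136],0],
  [0.95,[0.01,-0.002,0.136],0],
  [0.95,[0.01,-0.002,0.136],0],
  [0.95,[0.01,-0.002,0.136],0],
  [0.95,[0.01,-0.002,0.136],0],
  [0.95,[0.01,-0.002,0.136],0],
])

```text
time_s: 22.18
position: [0.5505, -0.3857, 0.034]
tcp_rot: [-2.266, 2.175, -0.002]
ft_force: [0.4, 0.8, -0.0]
width: 0.0159
```

Request:
arm_command([
  [0.95,[0,0,0],0],
  [0.95,[0,0,0],0],
  [0.95,[0,0,0],0],
])

```text
time_s: 22.43
position: [0.5505, -0.3857, 0.034]
tcp_rot: [-2.267, 2.175, -0.002]
ft_force: [-0.1, 0.5, 5.8]
width: 0.0154
```

Run:
```python
from h import *; from chest import *
go(w(.0925,-.005,.18),-88)
```

```text
t=22.4 p=[ 550.5 -385.7   34. ] jaw=-87.6 w=15.4 F=[-0.1  0.5  5.8] q6=0.79 shift mm=[-547.4 -125.3 -146.3] roll=0.4
```

Request:
arm_command([
  [0.95,[0,0,-0.04],0],
  [0.95,[0,0,-0.08],0],
  [0.95,[0,0,-0.12],0],
  [0.95,[-0.547,-0.125,-0.146],0.4],
  [0.95,[-0.547,-0.125,-0.146],0.4],
  [0.95,[-0.547,-0.125,-0.146],0.4],
  [0.95,[-0.547,-0.125,-0.146],0.4],
  [0.95,[-0.547,-0.125,-0.146],0.4],
  [0.95,[-0.547,-0.125,-0.146],0.4],
  [0.95,[-0.547,-0.125,-0.146],0.4],
  [0.95,[-0.547,-0.125,-0.146],0.4],
  [0.95,[-0.547,-0.125,-0.146],0.4],
])

```text
time_s: 23.43
position: [0.6181, -0.0151, 0.1699]
tcp_rot: [2.258, -2.183, -0.001]
ft_force: [0.3, 0.5, -0.9]
width: 0.0153
```

Run:
```python
from h import *; from chest import *
go(w(.0925,-.005,.16),-88)
```

```text
t=23.4 p=[618.1 -15.1 169.9] jaw=-88.1 w=15.3 F=[ 0.3  0.5 -0.9] q6=1.37 shift mm=[-180.2  -41.1    9.9] roll=-0.1
```

Request:
arm_command([
  [0.95,[-0.18,-0.041,0],0],
  [0.95,[-0.18,-0.041,0],0],
  [0.95,[-0.18,-0.041,0],0],
  [0.95,[-0.18,-0.041,0],0],
  [0.95,[-0.18,-0.041,0],0],
  [0.95,[-0.18,-0.041,0],0],
  [0.95,[-0.18,-0.041,0],0],
])

```text
time_s: 24.02
position: [0.6528, 0.1651, 0.1694]
tcp_rot: [2.26, -2.179, -0.001]
ft_force: [1.3, -0.6, -0.0]
width: 0.0153
```

Run:
```python
from h import *; from chest import *
c=capture("wrist"); cv2.imwrite("pics/w12.png",c["img"])
go(w(.0925,-.005,.048),-88)
```

```text
t=24.1 p=[652.9 163.8 169.5] jaw=-88.0 w=15.3 F=[-0.4  0.2 -0.4] q6=1.65 shift mm=[ -2.7  -0.5 121.5] roll=-0.0
```

View pics/w12.png

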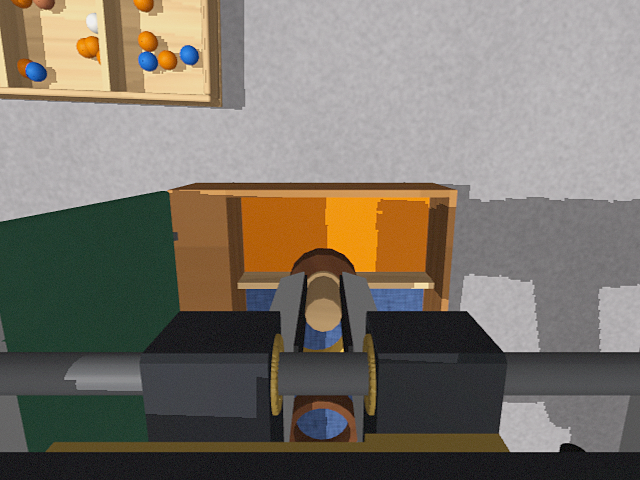

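Request:
arm_command([
  [0.95,[-0.001,0,0.04],0],
  [0.95,[-0.001,0,0.08],0],
  [0.95,[-0.001,0,0.105],0],
  [0.95,[-0.001,0,0.117],0],
  [0.95,[-0.001,0,0.1225],0],
  [0.95,[-0.001,0,0.1225],0],
  [0.6,[-0.001,0,0.1225],0],
  [0.6,[-0.001,0,0.1225],0],
  [0.6,[-0.001,0,0.1225],0],
  [0.6,[-0.001,0,0.11],0],
  [0.6,[-0.001,0,0.08],0],
  [0.6,[-0.001,0,0.04],0],
])

```text
time_s: 25.07
position: [0.6505, 0.1648, 0.1284]
tcp_rot: [2.255, -2.179, -0.007]
ft_force: [1.1, -0.5, 0.7]
width: 0.038
```

Run:
```python
from h import *; from chest import *
c=capture("wrist"); cv2.imwrite("pics/w13.png",c["img"])
s=capture("side"); cv2.imwrite("pics/s13.png",s["img"][180:])
go([.553,-.244,.19],-88)
```

```text
t=25.2 p=[659.5 166.1 140.9] jaw=-88.0 w=37.6 F=[ 1.  -0.4  0.9] q6=1.66 shift mm=[406.1 119.7 -51.8] roll=-0.0
```

View pics/w13.png

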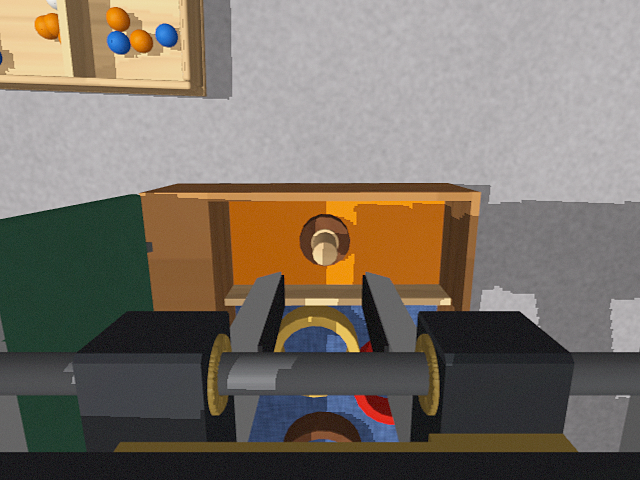

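View pics/s13.png

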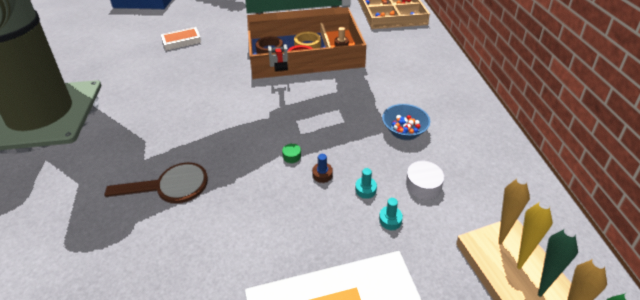

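Request:
arm_command([
  [0.4,[0,0,-0.04],0],
  [0.4,[0.406,0.118,-0.05],0],
  [0.4,[0.406,0.118,-0.05],0],
  [0.4,[0.406,0.118,-0.05],0],
  [0.4,[0.406,0.118,-0.05],0],
  [0.4,[0.406,0.118,-0.05],0],
  [0.4,[0.406,0.118,-0.05],0],
  [0.4,[0.406,0.118,-0.05],0],
  [0.4,[0.406,0.118,-0.05],0],
  [0.4,[0.406,0.118,-0.03],0],
  [0.4,[0.406,0.118,-0.03],0],
  [0.4,[0.406,0.118,-0.03],0],
])

```text
time_s: 26.17
position: [0.5472, -0.2504, 0.1605]
tcp_rot: [2.251, -2.188, 0.003]
ft_force: [0.2, 1.2, -0.6]
width: 0.0561
```

Run:
```python
from h import *; from chest import *
s=capture("side"); c=capture("wrist"); cv2.imwrite("pics/w14.png",c["img"]); cv2.imwrite("pics/s14.png",cv2.resize(s["img"][300:400,270:420],None,fx=4,fy=4))
print(proj(c,[.553,-.244,.046])); go([.553,-.244,.034],-88)
```

```text
[314.59259431 236.52213702]
t=26.3 p=[ 548.5 -246.6  160.6] jaw=-88.3 w=56.8 F=[0.1 0.8 1.1] q6=0.97 shift mm=[ -2.4  -4.6 126.6] roll=-0.3
```

View pics/w14.png

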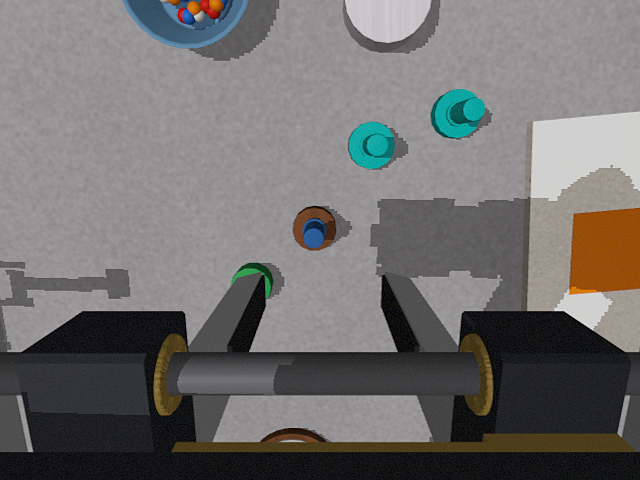

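View pics/s14.png

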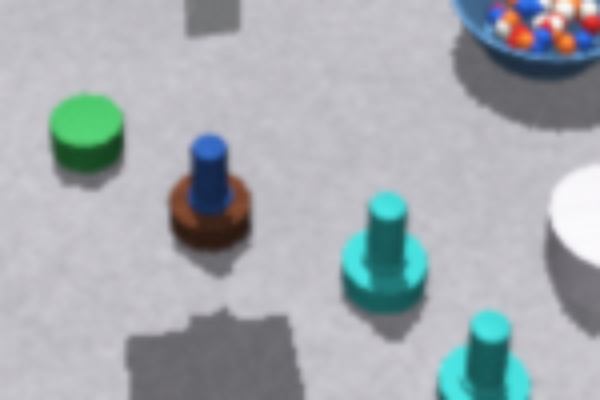

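Run:
```python
from h import *
s=capture("side"); c=capture("wrist")
P,e=tri(c,(313,239.5),s,(322.2,337)); print(P,e, onplane(c,313,239.5,.046), "base",onplane(c,314.5,227.5,.014),"pot",onplane(c,253,281,.018))
go([*P[:2],.034],-88)
```

```text
[ 0.55149525 -0.23844236  0.04105276] 0.0005131085340651285 [ 0.55238173 -0.2384506   0.046     ] base [ 0.5550294  -0.23878669  0.014     ] pot [ 0.50931649 -0.18936806  0.018     ]
t=26.4 p=[ 549.7 -243.9  161.1] jaw=-88.0 w=56.1 F=[0.7 0.2 0.4] q6=0.97 shift mm=[ -5.4  -1.9 127.1] roll=-0.0
```

Request:
arm_command([
  [0.4,[-0.0055,-0.0025,0.04],0],
  [0.4,[-0.0055,-0.0025,0.08],0],
  [0.4,[-0.0055,-0.0025,0.11],0],
  [0.4,[-0.0055,-0.0025,0.127],0],
  [0.4,[-0.0055,-0.0025,0.127],0],
  [0.95,[-0.0055,-0.0025,0.127],0],
  [0.95,[-0.0055,-0.0025,0.127],0],
  [0.95,[-0.0055,-0.0025,0.127],0],
  [0.95,[-0.0055,-0.0025,0.127],0],
  [0.95,[-0.0055,-0.0025,0.127],0],
  [0.95,[-0.0055,-0.0025,0.127],0],
  [0.95,[-0.0055,-0.0025,0.127],0],
])

```text
time_s: 27.37
position: [0.552, -0.2395, 0.0343]
tcp_rot: [-2.259, 2.183, -0.002]
ft_force: [-1.2, 0.1, 3.0]
width: 0.0152
```

Request:
arm_command([
  [0.95,[0,0,0],0],
  [0.95,[0,0,0],0],
])

```text
time_s: 27.53
position: [0.552, -0.2395, 0.0343]
tcp_rot: [-2.259, 2.183, -0.002]
ft_force: [-1.3, 0.5, 4.7]
width: 0.0158
```

Run:
```python
from h import *; from chest import *
go(w(.0925,-.062,.17),-88)
```

```text
t=27.5 p=[ 552.  -239.5   34.3] jaw=-88.1 w=15.8 F=[-1.3  0.5  4.7] q6=0.98 shift mm=[-345.1 -115.1 -135.8] roll=-0.1
```

Request:
arm_command([
  [0.95,[0,0,-0.04],0],
  [0.95,[0,0,-0.08],0],
  [0.95,[0,0,-0.12],0],
  [0.95,[-0.345,-0.115,-0.136],0],
  [0.95,[-0.345,-0.115,-0.136],0],
  [0.95,[-0.345,-0.115,-0.136],0],
  [0.95,[-0.345,-0.115,-0.136],0],
  [0.95,[-0.345,-0.115,-0.136],0],
  [0.95,[-0.345,-0.115,-0.136],0],
  [0.95,[-0.345,-0.115,-0.136],0],
  [0.95,[-0.345,-0.115,-0.136],0],
  [0.95,[-0.345,-0.115,-0.136],0],
])

```text
time_s: 28.53
position: [0.6547, 0.1133, 0.1689]
tcp_rot: [-2.261, 2.181, 0.002]
ft_force: [-0.0, -0.4, -0.4]
width: 0.0153
```

Request:
arm_command([
  [0.95,[-0.01,-0.003,0],0],
  [0.95,[-0.01,-0.003,0],0],
])

```text
time_s: 28.7
position: [0.6572, 0.1226, 0.1686]
tcp_rot: [2.263, -2.178, -0.001]
ft_force: [-1.0, 0.6, -0.4]
width: 0.0153
```

Run:
```python
from h import *; from chest import *
c=capture("wrist"); cv2.imwrite("pics/w15.png",c["img"])
go(w(.0925,-.062,.048),-88)
```

```text
t=28.8 p=[656.8 120.3 168.5] jaw=-87.9 w=15.4 F=[-0.8  0.1 -0.8] q6=1.59 shift mm=[ 10.7   1.8 120.5] roll=0.1
```

View pics/w15.png

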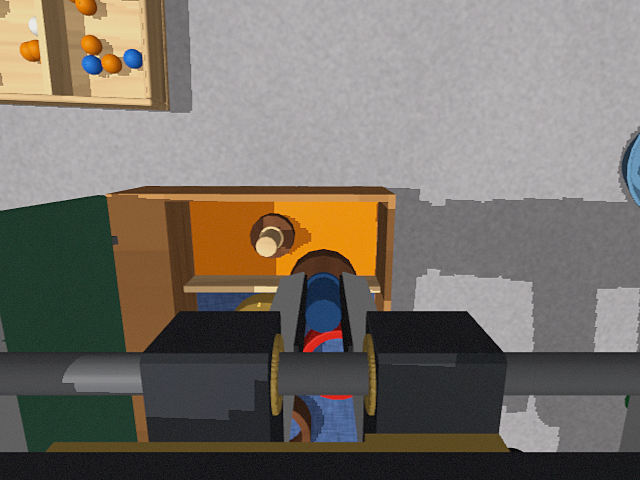

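Request:
arm_command([
  [0.95,[0.0065,0.001,0.04],0],
  [0.95,[0.0065,0.001,0.08],0],
  [0.95,[0.0065,0.001,0.105],0],
  [0.95,[0.0065,0.001,0.115],0],
  [0.95,[0.0065,0.001,0.1215],0],
  [0.95,[0.0065,0.001,0.1215],0],
  [0.68,[0.0065,0.001,0.1215],0],
  [0.68,[0.0065,0.001,0.1215],0],
  [0.68,[0.0065,0.001,0.1215],0],
  [0.68,[0.0065,0.001,0.11],0],
  [0.68,[0.0065,0.001,0.08],0],
  [0.68,[0.0065,0.001,0.04],0],
])

```text
time_s: 29.75
position: [0.6537, 0.1131, 0.1272]
tcp_rot: [2.255, -2.179, -0.008]
ft_force: [0.8, 0.7, -0.7]
width: 0.0297
```

Run:
```python
from h import *; from chest import *
c=capture("wrist"); cv2.imwrite("pics/w16.png",c["img"])
s=capture("side"); cv2.imwrite("pics/s16.png",s["img"])
go(w(.04,.03,.36),2.1)
```

```text
t=29.9 p=[662.8 113.7 139.6] jaw=-88.0 w=30.0 F=[0.4 0.2 1.2] q6=1.58 shift mm=[ -87.9   56.7 -221.4] roll=89.9
```

View pics/w16.png

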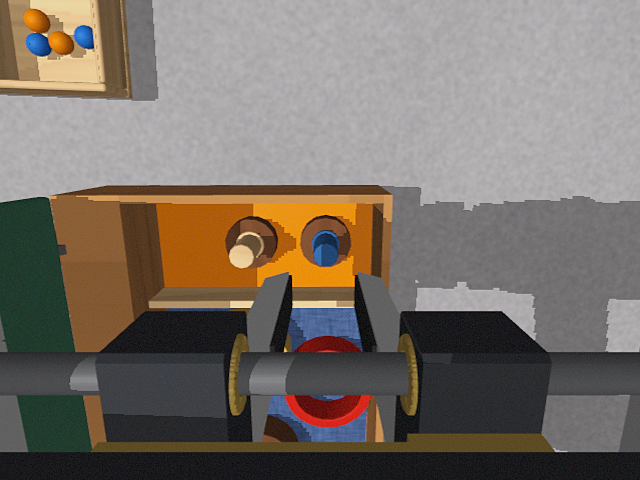

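View pics/s16.png

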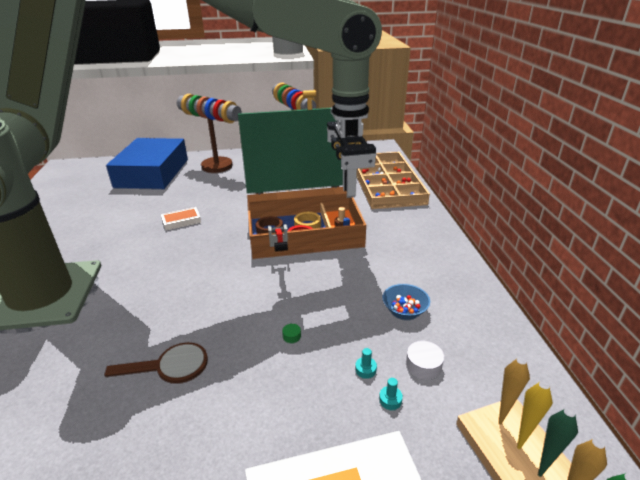

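Request:
arm_command([
  [0.5,[0,0,-0.04],0],
  [0.3,[0,0,-0.08],-7],
  [0.1,[-0.02,0.02,-0.25],-90],
  [0,[-0.02,0.05,-0.25],-90],
  [0,[-0.02,0.05,-0.25],-90],
  [0,[-0.02,0.05,-0.25],-90],
  [0,[-0.02,0.05,-0.25],-90],
  [0,[-0.02,0.05,-0.25],-90],
  [0,[-0.02,0.05,-0.25],-90],
  [0,[-0.02,0.05,-0.25],-90],
  [0,[-0.02,0.05,-0.25],-90],
  [0,[-0.02,0.05,-0.25],-90],
])

```text
time_s: 30.85
position: [0.6058, 0.1316, 0.3805]
tcp_rot: [-3.132, 0.248, -0.002]
ft_force: [-0.6, 0.4, 0.8]
width: 0.0942
```

Run:
```python
from h import *; from chest import *
go(w(.04,.02,.40),2.1)
t=capture("top"); cv2.imwrite("pics/t17.png",t["img"])
```

```text
t=30.9 p=[605.8 131.6 380.5] jaw=-9.1 w=94.2 F=[-0.6  0.4  0.8] q6=0.23 shift mm=[-15.1 -56.1 -19.5] roll=-11.2
```

View pics/t17.png

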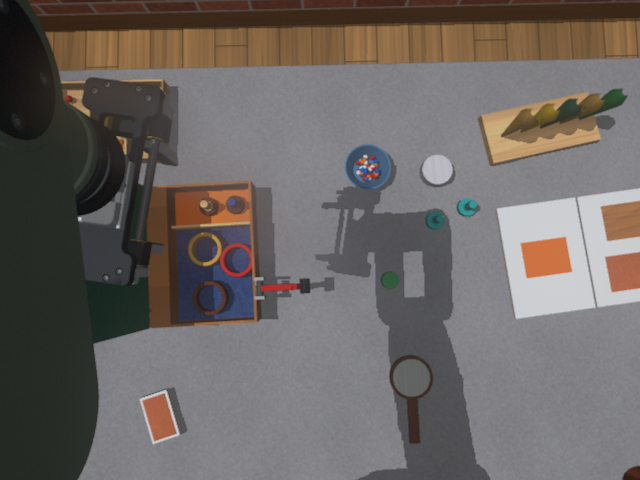

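Request:
arm_command([
  [0,[-0.015,-0.056,-0.018],-11.2],
  [0,[-0.015,-0.056,-0.018],-11.2],
  [0,[-0.015,-0.056,-0.018],-11.2],
  [0,[-0.015,-0.056,-0.018],-11.2],
])

```text
time_s: 31.23
position: [0.6003, 0.19, 0.3985]
tcp_rot: [3.141, 0.047, 0.003]
ft_force: [-0.0, 0.4, 0.2]
width: 0.0943
```

Run:
```python
from h import *; from chest import *
s=capture("side"); c=capture("wrist"); cv2.imwrite("pics/w18.png",c["img"]); cv2.imwrite("pics/s18.png",s["img"][40:240,200:440])
b=w(.04,.1+.235*np.sin(.13),.066+.235*np.cos(.13)); print(b,proj(c,b),proj(s,b))
go([b[0],b[1],.40],2.1)
```

```text
[0.59569245 0.29984215 0.29901705] [319.89179734  75.40605704] [309.39690422  94.1377823 ]
t=31.3 p=[600.2 188.6 397.3] jaw=1.6 w=93.9 F=[ 0.7 -0.2 -0.8] q6=0.14 shift mm=[  -1.4 -111.3   -2.7] roll=-0.5
```

View pics/w18.png

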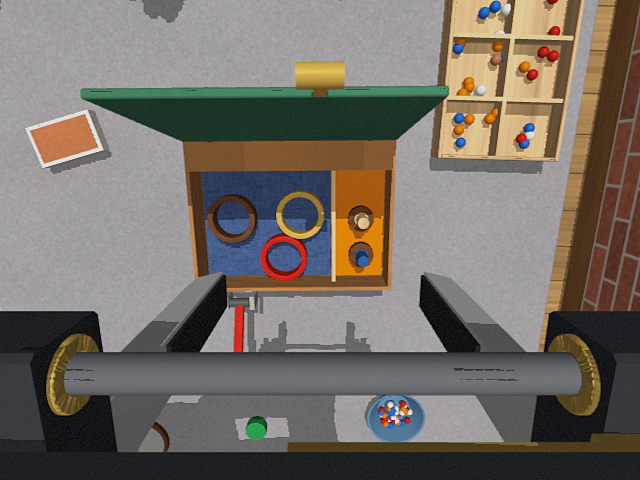

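View pics/s18.png

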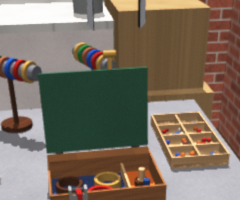

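Request:
arm_command([
  [0,[-0.001,-0.041,0],0],
  [0,[-0.001,-0.082,0],0],
  [0,[-0.001,-0.111,0],0],
  [0,[-0.001,-0.111,0.03],0],
  [0,[-0.001,-0.111,0.06],0],
  [0,[-0.001,-0.111,0.09],0],
  [0,[-0.001,-0.111,0.1],0],
  [0,[-0.001,-0.111,0.1],0],
])

```text
time_s: 32.0
position: [0.5941, 0.2983, 0.2925]
tcp_rot: [3.138, 0.045, -0.014]
ft_force: [-0.5, -0.2, -1.2]
width: 0.0938
```

Run:
```python
from h import *; from chest import *
c=capture("wrist"); cv2.imwrite("pics/w19.png",c["img"])
b=w(.04,.1+.235*np.sin(.13),.066+.235*np.cos(.13)); go([b[0],b[1],.297],2.1)
```

```text
t=32.0 p=[595.4 298.9 295.8] jaw=1.7 w=93.8 F=[ 0.9 -0.1  0.8] q6=0.31 shift mm=[ 0.3 -0.9 -1.2] roll=-0.4
```

View pics/w19.png

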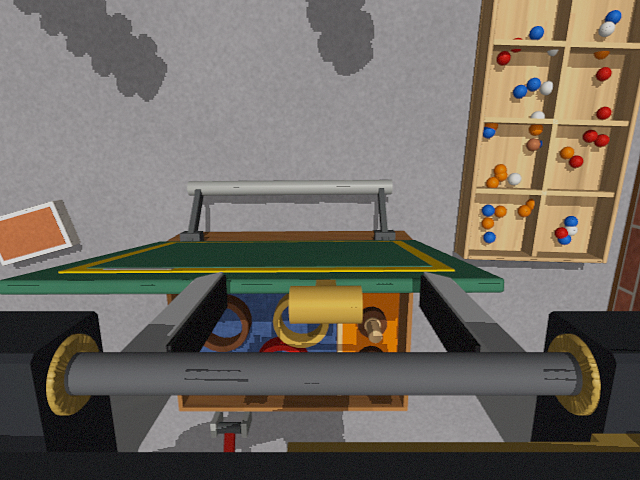

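Request:
arm_command([
  [0.9,[0,0,0],0],
  [0.9,[0,0,0],0],
  [0.9,[0,0,0],0],
  [0.9,[0,0,0],0],
  [0.9,[0,0,0],0],
  [0.9,[0,0,0],0],
  [0.9,[0,0,0],0],
  [0.9,[0,0,0],0],
  [0.9,[0,0,0],0],
  [0.9,[0,0,0],0],
  [0.9,[0,0,0],0],
  [0.9,[0,0,0],0],
])

```text
time_s: 33.05
position: [0.5952, 0.3002, 0.2973]
tcp_rot: [3.141, 0.049, -0.003]
ft_force: [-1.9, -0.2, 0.3]
width: 0.0295
```

Run:
```python
from h import *; from chest import *
go(w(.04,-.135,.064),2.1)
t0=1.7
for t in np.arange(1.6,-.01,-.1): print(round(t,1),"ty",round(235*(np.cos(t)-np.cos(t0)),1),"tz",round(-235*(np.sin(t)-np.sin(t0)),1))
```

```text
t=33.0 p=[595.2 300.2 297.3] jaw=1.8 w=29.5 F=[-1.9 -0.2  0.3] q6=0.31 shift mm=[  2.4 265.7 233.4] roll=-0.3
1.6 ty 23.4 tz -1.9
1.5 ty 46.9 tz -1.4
1.4 ty 70.2 tz 1.5
1.3 ty 93.1 tz 6.6
1.2 ty 115.4 tz 14.0
1.1 ty 136.9 tz 23.6
1.0 ty 157.2 tz 35.3
0.9 ty 176.4 tz 49.0
0.8 ty 194.0 tz 64.5
0.7 ty 210.0 tz 81.7
0.6 ty 224.2 tz 100.4
0.5 ty 236.5 tz 120.4
0.4 ty 246.7 tz 141.5
0.3 ty 254.8 tz 163.6
0.2 ty 260.6 tz 186.4
0.1 ty 264.1 tz 209.6
-0.0 ty 265.3 tz 233.0
```

Request:
arm_command([
  [0.9,[0,0.0234,-0.0019],0],
  [0.9,[0,0.0469,-0.0014],0],
  [0.9,[0.0005,0.0702,0.0015],0],
  [0.9,[0.0006,0.0931,0.0066],0],
  [0.9,[0.0008,0.1154,0.014],0],
  [0.9,[0.001,0.1369,0.0236],0],
  [0.9,[0.0012,0.1572,0.0353],0],
  [0.9,[0.0014,0.1764,0.049],0],
  [0.9,[0.0015,0.194,0.0645],0],
  [0.9,[0.0016,0.21,0.0817],0],
  [0.9,[0.0017,0.2242,0.1004],0],
  [0.9,[0.0017,0.2242,0.1004],0],
])

```text
time_s: 34.05
position: [0.6035, 0.0716, 0.1938]
tcp_rot: [3.137, 0.044, -0.006]
ft_force: [-2.3, -3.7, 4.3]
width: 0.0296
```

Run:
```python
from h import *; from chest import *
go(w(.04,-.135,.064),2.1); S=capture("side"); cv2.imwrite("pics/s20.png",S["img"])
t0=.6
p=observe()["position"]; d=p[:2]-C; print("ang",np.arctan2(p[2]+.002-.066,.1-d@ey), np.hypot(p[2]+.002-.066,.1-d@ey))
for t in np.arange(.5,-.01,-.1): print(round(t,1),"ty",round(235*(np.cos(t)-np.cos(t0)),1),"tz",round(-235*(np.sin(t)-np.sin(t0)),1))
```

```text
t=34.0 p=[603.5  71.6 193.8] jaw=1.6 w=29.6 F=[-2.3 -3.7  4.3] q6=-0.05 shift mm=[  1.4  36.5 129.9] roll=-0.5
ang 0.58814648983647 0.23659335725768763
0.5 ty 12.3 tz 20.0
0.4 ty 22.5 tz 41.2
0.3 ty 30.6 tz 63.2
0.2 ty 36.4 tz 86.0
0.1 ty 39.9 tz 109.2
0.0 ty 41.0 tz 132.7
```

View pics/s20.png

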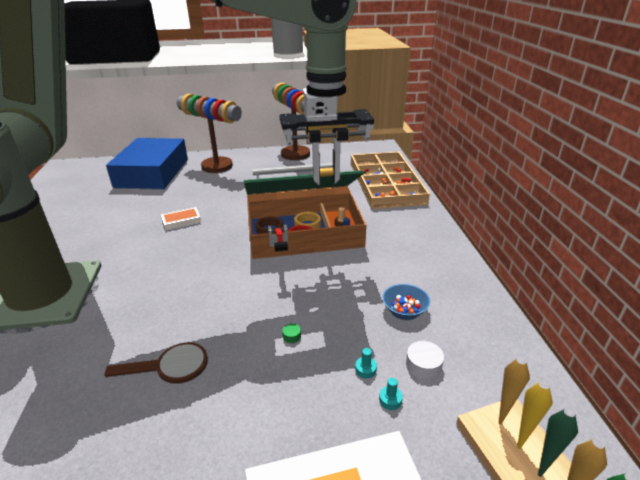

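Request:
arm_command([
  [0.9,[0,0.0115,0.02],0],
  [0.9,[0.0005,0.021,0.041],0],
  [0.9,[0.0008,0.0285,0.063],0],
  [0.9,[0.001,0.034,0.085],0],
  [0.9,[0.0012,0.037,0.108],0],
  [0.9,[0.0012,0.038,0.12],0],
  [0.9,[0.0012,0.038,0.131],0],
  [0.9,[0.0012,0.038,0.131],0],
  [0.9,[0.0012,0.038,0.131],0],
])

```text
time_s: 34.85
position: [0.6048, 0.0354, 0.0642]
tcp_rot: [3.137, 0.049, -0.009]
ft_force: [-4.7, -7.4, -0.5]
width: 0.0296
```

Run:
```python
from h import *; from chest import *
go(w(.04,-.135,.064),2.1)
S=capture("side"); cv2.imwrite("pics/s21.png",cv2.resize(S["img"][140:280,200:400],None,fx=3.5,fy=3.5))
```

```text
t=34.9 p=[604.8  35.4  64.2] jaw=1.8 w=29.6 F=[-4.7 -7.4 -0.5] q6=-0.11 shift mm=[0.6 0.8 0.2] roll=-0.3
```

View pics/s21.png

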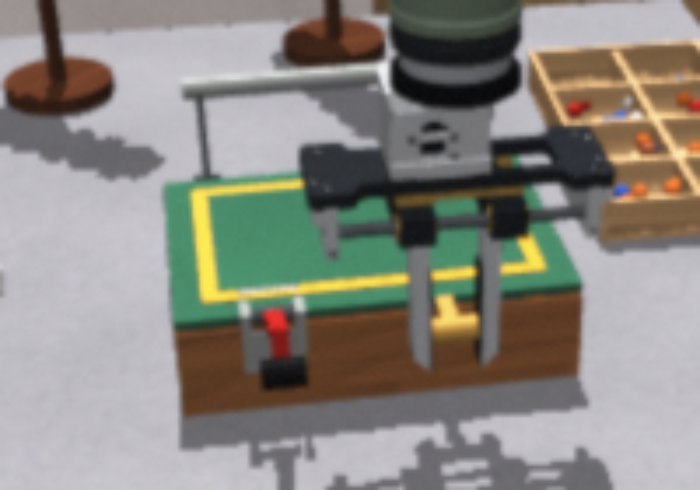

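Request:
arm_command([
  [0.9,[0,0,0.0015],0],
  [0.4,[0,0,0.0015],0],
  [0.4,[0,0,0.001],0],
  [0.4,[0,0,0],0],
  [0.4,[0,0,0],0],
  [0.4,[0,0,-0.03],0],
  [0.4,[0,0,-0.07],0],
  [0.4,[-0.03,0.02,-0.11],0],
  [0.4,[-0.07,0.04,-0.11],0],
  [0.4,[-0.11,0.05,-0.11],0],
  [0.4,[-0.11,0.05,-0.11],0],
])

```text
time_s: 35.82
position: [0.4941, -0.0158, 0.1762]
tcp_rot: [3.141, 0.047, -0.004]
ft_force: [-0.3, -0.1, -1.0]
width: 0.0566
```

Run:
```python
from h import *; from chest import *
go(w(-.07,-.19,.17),2.1)
S=capture("side"); cv2.imwrite("pics/s22.png",cv2.resize(S["img"][140:280,200:400],None,fx=3.5,fy=3.5))
c=capture("wrist"); cv2.imwrite("pics/w22.png",c["img"])
```

```text
t=35.8 p=[494.1 -15.8 176.2] jaw=1.7 w=56.6 F=[-0.3 -0.1 -1. ] q6=-0.24 shift mm=[3.2 8.7 6.2] roll=-0.4
```

View pics/s22.png

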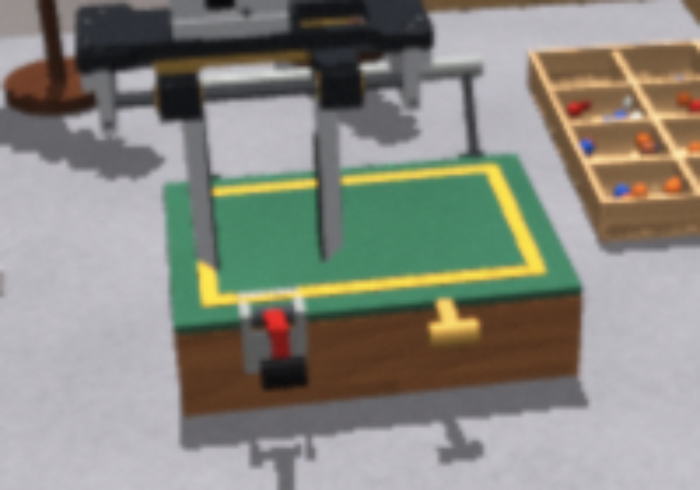

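View pics/w22.png

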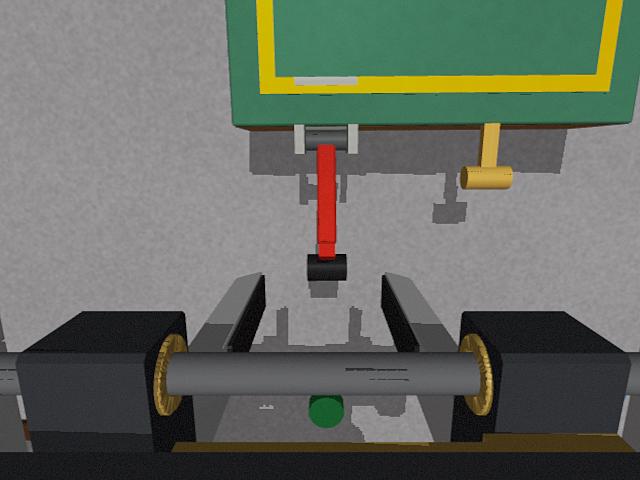

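Run:
```python
from m import *; from chest import *
c=capture("wrist")
a,sa=cen(blob(c,(0,0,0),(180,255,60),(300,250,352,285))); b,sb=cen(blob(S,(0,0,0),(180,255,60),(262,236,300,258))); print(a,sa,b,sb)
for bb in (b,): 
    P,e=tri(c,a,S,bb); d=P[:2]-C; print(P,e,"case",d@ex,d@ey, "ang",)
for th in (.2,.3,.35,.4,.45,.5):
    P=w(-.07,-.11-.08*np.cos(th)-.022*np.sin(th),.077+.08*np.sin(th)-.022*np.cos(th)); print(th,P.round(4),proj(c,P).round(1),proj(S,P).round(1))
W=cloud(c); print(W[267,320:334:4].round(4))
```

```text
[318.36384181 268.66440678] [300 255  38  27 885] [280.75892857 246.36607143] [274 242  14  10 112]
[ 0.4971086  -0.02670709  0.08972102] 0.001166675327665958 case -0.0704836116290407 -0.19225342620191813 ang
0.2 [ 0.4976 -0.0272  0.0713] [318.4 261.7] [281.8 253.9]
0.3 [ 0.4976 -0.0274  0.0796] [318.4 265.2] [281.6 250.6]
0.35 [ 0.4976 -0.0271  0.0838] [318.3 266.7] [281.5 248.9]
0.4 [ 0.4976 -0.0267  0.0879] [318.2 267.8] [281.3 247.1]
0.45 [ 0.4976 -0.026   0.092 ] [318.2 268.7] [281.2 245.2]
0.5 [ 0.4975 -0.0252  0.096 ] [318.1 269.3] [281.  243.3]
[[ 0.4987 -0.0234  0.0965]
 [ 0.5013 -0.0232  0.0972]
 [ 0.5039 -0.0232  0.0969]
 [ 0.5065 -0.0231  0.0969]]
```

Run:
```python
from h import *
go([.4973,-.0265,.087],2.1)
```

```text
t=36.1 p=[500.1 -15.  176.6] jaw=1.8 w=56.2 F=[-1.5  0.2 -0.9] q6=-0.23 shift mm=[-3.4 11.4 89.6] roll=-0.3
```

Request:
arm_command([
  [0.4,[-0.003,0.0115,0.03],0],
  [0.4,[-0.003,0.0115,0.06],0],
  [0.4,[-0.003,0.0115,0.08],0],
  [0.4,[-0.003,0.0115,0.0895],0],
  [0.4,[-0.003,0.0115,0.0895],0],
  [0.9,[-0.003,0.0115,0.0895],0],
  [0.9,[-0.003,0.0115,0.0895],0],
  [0.9,[-0.003,0.0115,0.0895],0],
  [0.9,[-0.003,0.0115,0.0895],0],
  [0.9,[-0.003,0.0115,0.0895],0],
  [0.9,[-0.003,0.0115,0.0895],0],
  [0.9,[-0.003,0.0115,0.0895],0],
])

```text
time_s: 37.07
position: [0.4969, -0.027, 0.0874]
tcp_rot: [3.141, 0.049, 0.004]
ft_force: [1.8, -0.7, 0.8]
width: 0.0258
```

Run:
```python
from h import *; from chest import *
go(w(-.07,-.03,.097),2.1)
f=lambda t:np.array([-.08*np.cos(t)-.022*np.sin(t),.08*np.sin(t)-.022*np.cos(t)])*1000
p=observe()["position"]; y=(p[:2]-C)@ey; v=np.array([y+.11,p[2]+.002-.077])*1000; print(v,np.linalg.norm(v))
t0=.42
for t in [.7,1,1.3,1.6,1.9,2.2,2.5,2.8,3.0,3.14]: d=f(t)-v; print(t,"ty",(-d[0]).round(1),"tz",(-d[1]).round(1))
```

```text
t=37.1 p=[496.9 -27.   87.4] jaw=1.8 w=25.8 F=[ 1.8 -0.7  0.8] q6=-0.26 shift mm=[  -0.2 -162.5   -9.7] roll=-0.3
[-82.50998975  12.42889361] 83.44085213211498
0.7 ty -7.1 tz -22.3
1 ty -20.8 tz -43.0
1.3 ty -39.9 tz -58.8
1.6 ty -62.9 tz -68.2
1.9 ty -87.6 tz -70.4
2.2 ty -111.8 tz -65.2
2.5 ty -133.4 tz -53.1
2.8 ty -150.5 tz -35.1
3.0 ty -158.6 tz -20.6
3.14 ty -162.5 tz -9.7
```

Gripped at 25.8 mm against the 26 mm grip, and the radius of 83.4 mm also agrees. Next I'll swing it over.

Request:
arm_command([
  [0.9,[0,-0.0071,-0.0223],0],
  [0.9,[0,-0.0208,-0.043],0],
  [0.9,[0,-0.0399,-0.0588],0],
  [0.9,[0,-0.0629,-0.0682],0],
  [0.9,[0,-0.0876,-0.0704],0],
  [0.9,[0,-0.1118,-0.0652],0],
  [0.9,[0,-0.1334,-0.0531],0],
  [0.9,[0,-0.1505,-0.0351],0],
  [0.9,[0,-0.1586,-0.0206],0],
  [0.9,[0,-0.1625,-0.0095],0],
  [0.9,[0,-0.1625,-0.0085],0],
  [0.9,[0,-0.1625,-0.0085],0],
])

```text
time_s: 38.07
position: [0.491, 0.1399, 0.0958]
tcp_rot: [-3.134, -0.048, -0.001]
ft_force: [-1.3, 10.9, 4.3]
width: 0.0258
```

Run:
```python
from h import *; from chest import *
go(w(-.07,-.03,.097),2.1)
p=observe()["position"]; y=(p[:2]-C)@ey; v=np.array([y+.11,p[2]+.002-.077])*1000; print(v,np.linalg.norm(v), "ang", np.pi-(np.arctan2(v[1],v[0])-np.arctan2(22,80)))
S=capture("side"); cv2.imwrite("pics/s23.png",cv2.resize(S["img"][140:280,200:400],None,fx=3.5,fy=3.5))
```

```text
t=38.1 p=[491.  139.9  95.8] jaw=1.8 w=25.8 F=[-1.3 10.9  4.3] q6=0.07 shift mm=[ 0.5  4.4 -1.3] roll=-0.3
[84.44264262 20.75800234] 86.95662455052927 ang 3.16891468830985
```

View pics/s23.png

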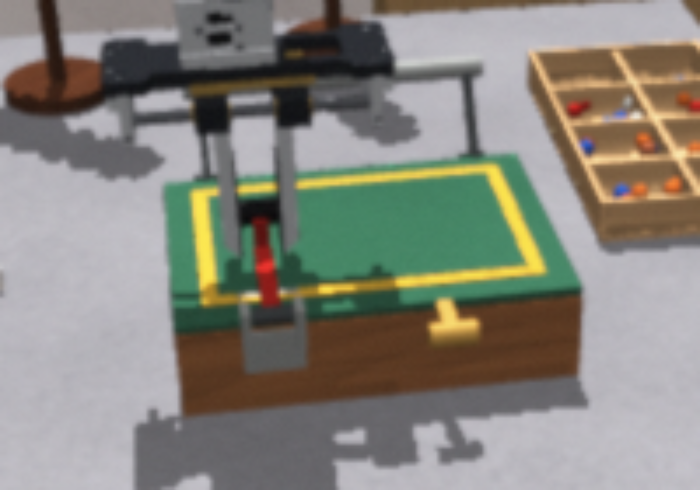

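Request:
arm_command([
  [0.9,[0,0.003,0.002],0],
  [0.9,[0,0.003,0.002],0],
  [0.5,[0,0.003,0.001],0],
  [0.5,[0,0.003,0],0],
  [0.4,[0,0.003,0],0],
  [0.4,[0,0.003,0],0],
  [0.4,[0,0.003,-0.03],0],
  [0.4,[0,0.003,-0.07],0],
  [0.4,[0,0.003,-0.11],0],
  [0.4,[0,0.04,-0.15],0],
  [0.4,[0,0.08,-0.19],0],
  [0.4,[0,0.12,-0.2],0],
])

```text
time_s: 39.12
position: [0.4949, 0.0374, 0.2877]
tcp_rot: [3.141, 0.052, 0.008]
ft_force: [1.0, -0.2, 1.3]
width: 0.0565
```

Request:
arm_command([
  [0.4,[0,0.04,0],0],
  [0.4,[0,0.08,0],0],
  [0.4,[0,0.12,0],0],
  [0.4,[0,0.16,0],0],
  [0.4,[0,0.2,0],0],
  [0.4,[0,0.24,0],0],
  [0.4,[0,0.28,0],0],
  [0.4,[0,0.28,0],0],
])

```text
time_s: 39.78
position: [0.5013, -0.2492, 0.2831]
tcp_rot: [3.138, 0.036, -0.002]
ft_force: [0.9, 0.2, -0.7]
width: 0.0566
```

Run:
```python
from h import *; from chest import *
go()
S=capture("side"); cv2.imwrite("pics/s24.png",S["img"]);cv2.imwrite("pics/s24c.png",cv2.resize(S["img"][140:280,200:400],None,fx=3.5,fy=3.5))
T=capture("top"); cv2.imwrite("pics/t24.png",T["img"])
WT=cloud(T); WS=cloud(S)
g=w(-.07,-.03,.099); print(proj(S,g),proj(T,g))
u,v=proj(S,g).astype(int); print(WS[v-2:v+3:2,u].round(4))
for q in [(.1,-.09),(.0,-.09),(.1,0),(.1,.08),(-.1,.05)]:
    p=w(*q,.07); u,v=proj(S,p).astype(int); print(q,WS[v,u].round(4))
```

```text
t=39.8 p=[ 501.3 -249.2  283.1] jaw=1.3 w=56.6 F=[ 0.9  0.2 -0.7] q6=-0.64
[274.40858411 204.06990101] [213.76700357 289.3238194 ]
[[0.491  0.1238 0.1107]
 [0.4906 0.121  0.1071]
 [0.4903 0.1235 0.1006]]
(0.1, -0.09) [0.6631 0.0797 0.0715]
(0.0, -0.09) [ 0.5318 -0.2572  0.276 ]
(0.1, 0) [0.6582 0.1705 0.0721]
(0.1, 0.08) [0.6573 0.2555 0.0708]
(-0.1, 0.05) [ 0.4704 -0.2595  0.3207]
```

View pics/s24.png

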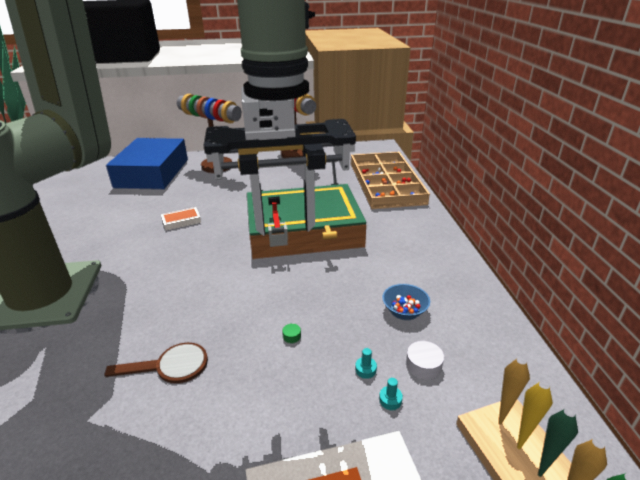

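View pics/s24c.png

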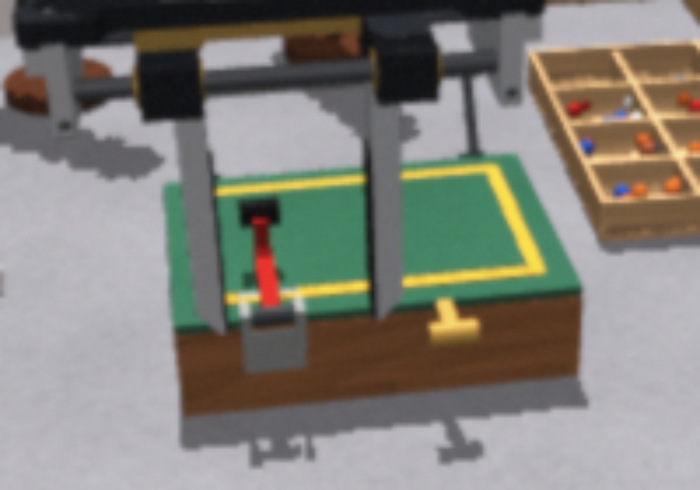

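View pics/t24.png

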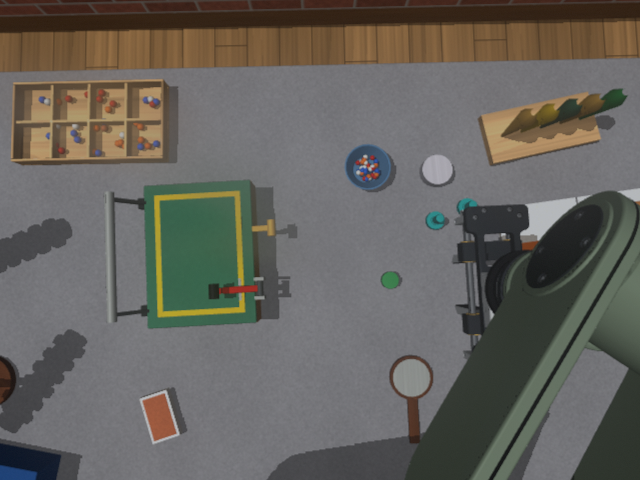

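Run:
```python
from m import *; from chest import *
a,sa=cen(blob(T,(0,0,0),(180,255,45),(203,280,225,303))); b,sb=cen(blob(S,(0,0,0),(180,255,45),(264,193,286,208)))
print(a,sa,b,sb); P,e=tri(T,a,S,b); d=P[:2]-C; print(P,e,"case",d@ex,d@ey)
for th in (2.9,3,3.05,3.1,3.14): 
    X=w(-.07,-.11-.08*np.cos(th)-.022*np.sin(th),.077+.08*np.sin(th)-.022*np.cos(th)); print(th,X.round(4),proj(T,X).round(1),proj(S,X).round(1))
W=cloud(S); print(W[196:208,274,2].round(4)); W=cloud(T); print(W[286:298:2,213,2].round(4))
```

```text
[213.74545455 291.44545455] [209 284  10  15 110] [273.8245614  199.87719298] [269 197  11   7  57]
[0.48975363 0.13243885 0.11163419] 0.002559700657760919 case -0.07200194988401494 -0.03294485732452603
2.9 [0.4919 0.1279 0.1175] [215.6 289.6] [274.1 198.5]
3 [0.4918 0.1316 0.1101] [214.5 289.5] [274.2 200.6]
3.05 [0.4917 0.1331 0.1062] [214.1 289.4] [274.3 201.8]
3.1 [0.4917 0.1345 0.1023] [213.9 289.4] [274.3 203. ]
3.14 [0.4916 0.1354 0.0991] [213.8 289.3] [274.4 204. ]
[0.0728 0.1195 0.1182 0.1169 0.1144 0.1132 0.1119 0.1082 0.104  0.1031
 0.1009 0.0981]
[0.1174 0.1175 0.1187 0.1193 0.1199 0.1197]
```

Run:
```python
from h import *
go([.4917,.134,.17],2.1)
```

```text
t=40.0 p=[ 502.1 -241.5  283.5] jaw=1.8 w=56.6 F=[-0.2  0.2  0.1] q6=-0.63 shift mm=[   1.2 -375.5  113.9] roll=-0.3
```

Request:
arm_command([
  [1,[0.001,-0.375,0.02],0],
  [1,[0.001,-0.375,0.02],0],
  [1,[0.001,-0.375,0.02],0],
  [1,[0.001,-0.375,0.02],0],
  [1,[0.001,-0.375,0.02],0],
  [1,[0.001,-0.375,0.02],0],
  [1,[0.001,-0.375,0.02],0],
  [1,[0.001,-0.375,0.02],0],
  [1,[0.001,-0.375,0.06],0],
  [1,[0.001,-0.375,0.1],0],
  [1,[0.001,-0.375,0.113],0],
  [1,[0.001,-0.375,0.113],0],
])

```text
time_s: 40.98
position: [0.4856, 0.1351, 0.1649]
tcp_rot: [3.14, 0.057, -0.02]
ft_force: [-1.0, -0.3, -0.7]
width: 0.0005
```

Run:
```python
from h import *
go([.4917,.134,.124],2.1)
S=capture("side"); cv2.imwrite("pics/s25c.png",cv2.resize(S["img"][140:280,200:400],None,fx=3.5,fy=3.5))
```

```text
t=41.0 p=[485.6 135.1 164.9] jaw=2.1 w=0.5 F=[-1.  -0.3 -0.7] q6=0.06 shift mm=[ 6.6  1.3 40.9] roll=-0.0
```

View pics/s25c.png

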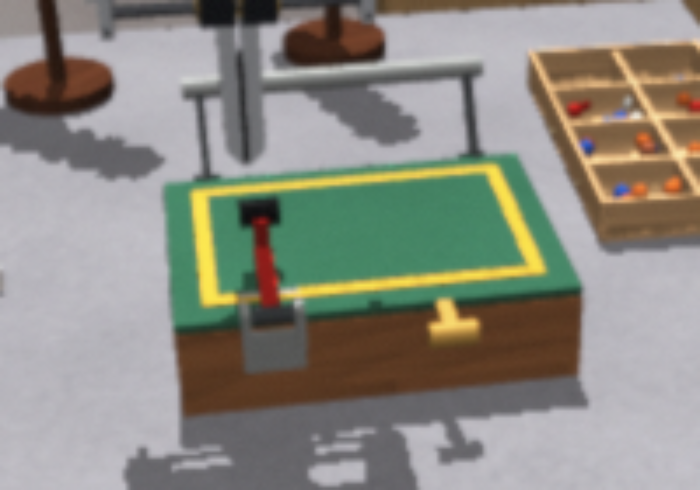

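Request:
arm_command([
  [1,[0,0,0],0],
  [1,[0,0,0],0],
  [1,[0,0,0],0],
])

```text
time_s: 41.28
position: [0.4938, 0.1327, 0.1737]
tcp_rot: [-3.141, -0.048, -0.008]
ft_force: [0.1, -0.1, 0.3]
width: 0.0003
```

Run:
```python
from h import *
go([.4917,.134,.124],2.1)
```

```text
t=41.3 p=[493.8 132.7 173.7] jaw=1.7 w=0.3 F=[ 0.1 -0.1  0.3] q6=0.06 shift mm=[-2.4 -1.3 49.7] roll=-0.4
```

Request:
arm_command([
  [1,[-0.001,-0.001,0.015],0],
  [1,[-0.001,-0.001,0.03],0],
  [1,[-0.001,-0.001,0.036],0],
  [1,[-0.001,-0.001,0.04],0],
  [1,[-0.001,-0.001,0.043],0],
  [1,[-0.001,-0.001,0.045],0],
  [1,[-0.001,-0.001,0.045],0],
  [1,[-0.001,-0.001,0.045],0],
])

```text
time_s: 41.95
position: [0.4913, 0.1338, 0.1265]
tcp_rot: [3.141, 0.048, 0.001]
ft_force: [-0.4, 0.4, 0.4]
width: 0.0001
```

Run:
```python
from h import *
go([.4917,.134,.124],2.1)
```

```text
t=42.0 p=[491.3 133.8 126.5] jaw=1.8 w=0.1 F=[-0.4  0.4  0.4] q6=0.07 shift mm=[ 0.4 -0.2  2.5] roll=-0.3
```

Request:
arm_command([
  [1,[0,0,0.001],0],
  [1,[0,0,0.002],0],
  [1,[0,0,0.003],0],
  [1,[0,0,0.003],0],
  [1,[0,0,0.003],0],
])

```text
time_s: 42.37
position: [0.4916, 0.134, 0.1248]
tcp_rot: [-3.141, -0.049, -0.002]
ft_force: [-1.8, 0.3, 7.6]
width: 0.0003
```

Run:
```python
from h import *
go([.4917,.134,.124],2.1)
S=capture("side"); cv2.imwrite("pics/s26c.png",cv2.resize(S["img"][140:280,200:400],None,fx=3.5,fy=3.5))
W=cloud(S); print(W[190:210,272:277,2].max(1).round(4))
```

```text
t=42.4 p=[491.6 134.  124.8] jaw=1.8 w=0.3 F=[-1.8  0.3  7.6] q6=0.06 shift mm=[ 0.1 -0.   0.8] roll=-0.3
[0.1411 0.1391 0.1356 0.134  0.1317 0.1288 0.1258 0.124  0.1212 0.1179
 0.1161 0.113  0.1118 0.108  0.1051 0.1014 0.1009 0.0976 0.0956 0.0928]
```

View pics/s26c.png

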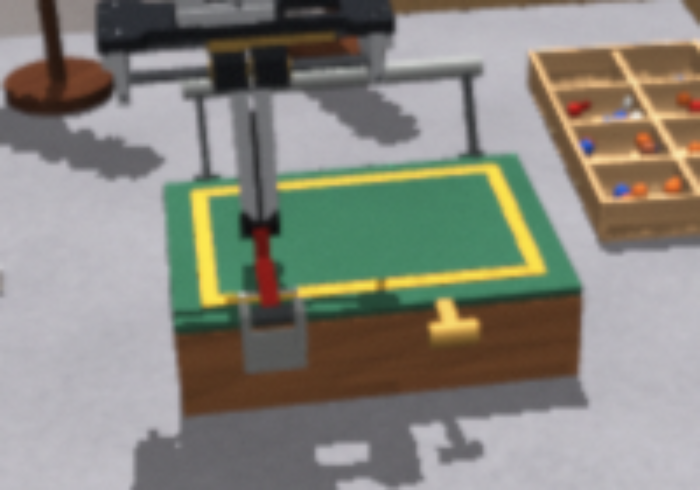

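Request:
arm_command([
  [1,[0,0,0.001],0],
  [1,[0,0,0.001],0],
  [1,[0,0,-0.03],0],
  [1,[0,0,-0.07],0],
  [1,[0,0,-0.11],0],
  [1,[0,0.04,-0.15],0],
  [1,[0,0.08,-0.15],0],
  [1,[0,0.12,-0.15],0],
  [1,[0,0.16,-0.15],0],
  [1,[0,0.2,-0.15],0],
  [1,[0,0.24,-0.15],0],
  [1,[0,0.28,-0.15],0],
])

```text
time_s: 43.42
position: [0.4992, -0.1465, 0.2732]
tcp_rot: [3.141, 0.049, 0.001]
ft_force: [0.2, 0.0, -0.6]
width: 0.0004
```

Request:
arm_command([
  [1,[0,0.04,0],0],
  [1,[0,0.08,0],0],
  [1,[0,0.12,0],0],
  [1,[0,0.12,0],0],
  [1,[0,0.12,0],0],
])

```text
time_s: 43.83
position: [0.5027, -0.2665, 0.2723]
tcp_rot: [-3.141, -0.043, 0.001]
ft_force: [-0.0, 0.4, -0.0]
width: 0.0006
```

Run:
```python
from m import *; from chest import *
go()
a,sa=cen(blob(T,(0,0,0),(180,255,45),(203,280,225,303))); b,sb=cen(blob(S,(0,0,0),(180,255,45),(264,193,286,212)))
print(a,sa,b,sb); P,e=tri(T,a,S,b); d=P[:2]-C; print(P,e,"case",d@ex,d@ey)
print(proj(S,w(-.07,-.03,.099)))
W=cloud(S); u=int(b[0]); print(W[196:212,u,2].round(4)); W=cloud(T); print(W[286:298:2,213,2].round(4))
for q in [(.1,-.09),(.0,-.09),(.1,0),(.1,.08)]:
    p=w(*q,.07); u,v=proj(T,p).astype(int); print(q,W[v,u].round(4))
cv2.imwrite("pics/s27.png",S["img"]); cv2.imwrite("pics/t27.png",T["img"])
```

```text
t=43.9 p=[ 503.  -263.9  272.6] jaw=1.8 w=0.3 F=[ 0.6 -0.6  0.4] q6=-0.67
[213.15044248 291.01769912] [209 284   9  14 113] [271.15625 203.34375] [269 201   6   7  32]
[0.48656524 0.13617491 0.10096133] 0.004408844802471215 case -0.07505129328213235 -0.02909447367771747
[274.40858411 204.06990101]
[0.071  0.0707 0.0714 0.071  0.0707 0.1073 0.1056 0.1052 0.1031 0.1016
 0.0992 0.0985 0.0713 0.0716 0.0727 0.0711]
[0.1067 0.1073 0.1071 0.1071 0.1095 0.1064]
(0.1, -0.09) [0.6647 0.0838 0.0676]
(0.0, -0.09) [0.5653 0.0789 0.0691]
(0.1, 0) [0.6602 0.1726 0.0715]
(0.1, 0.08) [0.6579 0.2522 0.0732]
```

View pics/s27.png

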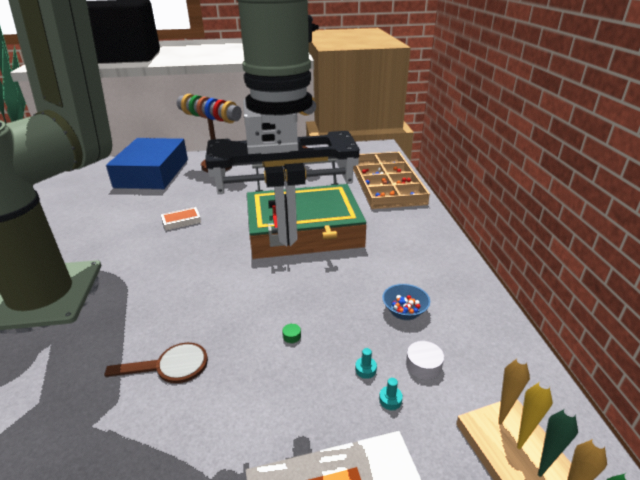

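Both views now put the top of the grip at about 0.107 m, against 0.108 m expected when clamped. The lid reads flat at about 0.070 m, and the dish, tin and pot are where they were. I'll hand the job in.

Run:
```python
from plant import *
print(job_done())
```

```text
the job is handed in; nothing more can be done
None
```

The stall is packed. I opened the lid until it rested open by itself, then put the dark, brass and red cuffs in the blue bay and the pale and blue stamps in the orange bay. After that I shut the lid and swung the clamp over onto it. There was no yellow stamp in the scene. It took about 44 s of the 208 s allowed.

- **Contents:** the last pictures before shutting the lid showed all three cuffs flat and both stamps upright in their bays.
- **Lid:** it is shut, with its top reading 68–73 mm at the points checked against 70 mm expected.
- **Clamp, one check failed:** the first check after letting go showed it had sprung back to about 3.0 rad. I pushed it down with closed fingertips to its stop, at about 8 N. Its grip top then read 107 mm against 108 mm expected, with the robot clear.
- **Clamp position:** the last position check was only rough, because a finger partly hid the grip in the side view.
- **Left alone:** the bead dish, round tin, green pot and turquoise look-alikes show no movement in the last views.

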